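Nest the inverted bowl covers

ROBOT

A 6-joint arm with a two-finger parallel gripper is mounted at the origin on the work surface. World frame = base frame: x ahead of the robot, y to its left, z up, the work surface at z = 0. Lengths are in mm, angles in degrees, forces in N, time in s.
With the tool pointing down it reaches from about 275 to 975 mm from the base axis. Payload 8.4 kg.
Tool frame: the origin (TCP) lies at the centre of the arm's flange, where the gripper is bolted on; the fingertips stand 190 mm ahead of it and the grasp point (between the pads) lies 171 mm ahead of it; z points along the fingers, y is the direction in which the jaws open and shut (so a half turn about z gives the same grasp; the last joint's range is limited). The gripper opens to 92 mm and grips with 3 to 60 N. Pads are 20 mm wide; open, the fingers measure 128 mm over their backs; the gripper's body (75 mm by 189 mm) begins 69 mm behind the grasp point.
Start: joints at [-70.783, 20.225, 93.587, -0, 66.188, -0.138], TCP at [207.132, -589.683, 404.683] pointing down, gripper open.
Joint ranges: [-150.9, 150.9], [-52.94, 120.26], [3.33, 152.33], [-74.26, 254.26], [0, 154.13], [-172.89, 172.89]. Speed limits (degrees/s): [127.2, 127.2, 159.86, 180, 180, 180].

INTERFACE

Orientations are given as [roll, pitch, yaw] about the fixed x, y, z axes, in that order (R = Rz(yaw) Ry(pitch) Rx(roll)).
In Python, from plant import robot gives the robot as it stands.
- The arm moves only by the tool send_rows, never from a script. Its arguments are lists of equal length, an entry for each row: "hand": the finger opening in mm, from 0 to 91.9; "delta_pos": the shift along the world's x, y, z in mm, a list of three; "delta_rot": the turn, a rotation vector about the world's x, y, z in rad, a list of three. A call has 1 to 8 rows; each row shifts and turns the pose as measured when the row begins; what a row does not reach is not made up. A row lasts 1/10 s, in which the tool goes at most 50 mm and 8.59 degrees, less where a joint would pass 70% of its speed; a pose out of reach is approached as far as the arm can. A call is refused whole if a number of a shift passes 50 or a number of a turn 0.15, either way. A call with a gripper value outside its range is refused whole. The fingers move at their own pace and stop on an object; "newtons" is the grip in N (left out, the last holds). Time passes only in rows, so rows that do not move let the fingers close. It gives the time, the measured TCP pose, the force and the opening at its end, in the units of the state.
- robot.get_obs(): the state, without advancing time (a new reading comes with each control period).
- robot.capture(name): name is "side" or "top"; returns (picture, depth): 480x640x3 uint8, red, green, blue; 480x640 float32, mm along the optical axis (not along the pixel's ray), 0 where there is no reading.
- robot.calibration(name): a dict with "intrinsics" (3x3 intrinsics, pixels), "dist_coeffs" ([k1, k2, p1, p2, k3] as OpenCV has them; the pictures are not rectified), "rvec" (rotation vector, rad) and "tvec" (3), from world to camera coordinates, as OpenCV has them. Camera axes: x right, y down, z forward; pixel columns grow to the right and rows downward; lengths in mm; the calibration is good to about 2 mm. A picture is of the moment at which its call begins. calibration takes no time and is no camera call.
- robot.job_done(): hands the job in, once; it reports no verdict.
The state is a dict: "clock": time; "joint_positions": joint angles; "joint_velocities": joint speeds; "effort": joint torques, N m; "position": TCP position; "tcp_rot": TCP orientation; "ft_force": force on the tool from outside, world axes, zero at the start; "moment": the same for the moment, N m; "gripper_width": opening from 0.0 (shut) to 1.0 (fully open).
Only numpy, scipy, OpenCV 4.12 (cv2) and the standard library are available. Lean on these libraries where they do the work, as an engineer would, in place of code of your own. Each camera call takes 0.05 s, during which the arm holds its last target. There are 200 camera calls.

TASK

Stack the three domed bowl covers inverted, each cupped in the next. Take the medium cover (it lies dome up), stand it on edge in the drying stand and let go, then take it again another way, turn it hollow side up and set it level in the middle of the large cover; last, set the small cover, hollow side up, level in the middle of the medium one. Do not shift the white beaker, the amber teat or the glass jar.

Things in the scene. Friction and masses are not known exactly. Their poses are not given: they have to be found in the camera images.
- large_mid (a point): LARGE domed bowl cover, white plastic, already inverted (hollow side up, on its knob). 176 mm across the rim, 56 mm high, no tab, mouth 156 mm wide, 0.26 kg, loose. Point: on its axis half-way up, 28 mm above the counter; z points up out of the hollow. Its flat inside floor (radius 40 mm) is 8 mm below this point, its rim 28 mm above it.
- medium_mid (a point): MEDIUM domed bowl cover, white plastic, 0.16 kg; starts dome up, rim flat on the counter. 70 mm high: flat rim 144 mm across, 8 mm thick; dome 42 mm high (112 mm wide at the rim, 60 at the crown). Point: on the axis, 35 mm from the open face. z points from open side to knob (up at the start, down once inverted), x to the tab. Inverted, its inside floor (radius 26 mm) is 32 mm above the knob's end.
- medium_knob (a point): Centre of the medium cover's knob: a plain cylinder 48 mm in diameter and 28 mm high on the crown, its axis along z; this point is 14 mm below its end and 56 mm from the rim's open face. Same axes as medium_mid.
- medium_tab (a point): Centre of the medium cover's only tab: a flat lug 26 mm wide (along y), 8 mm thick (along z), standing 26 mm out from the rim along x, level with the rim. This point is 85 mm from the cover's axis. Same axes as medium_mid.
- small_mid (a point): The SMALL domed bowl cover, white plastic, starts already inverted (hollow side up, standing on its knob). 58 mm high, rim 92 mm across and 8 mm thick, dome at most 76 mm across, knob 36 mm in diameter and 24 mm high. This point is on the axis half-way up, 29 mm above the counter; z points up out of the hollow, x points to its tab. Mass about 0.09 kg, loose.
- small_tab (a point): Centre of the small cover's tab: a flat lug 26 mm wide (along y), 8 mm thick (along z), standing 26 mm out from the rim along x, its top level with the rim. This point is 59 mm from the cover's axis, 54 mm above the knob's end. Same axes as small_mid.
- stand_rest (a point): Drying stand, fixed: white base 180 x 130 x 10 mm, two low bars along y (x = +-30 mm, tops 24 mm up), four posts 107 mm high, 8 mm thick, at x = +-66, y = +-12.5 mm. The medium cover stands on edge, rim on the bars, its rim disc in the 17 mm gaps between posts, dome facing +y or -y. Point: where the rim disc's centre then is, 90 mm above the counter. x along the disc, y square to it, z up.
- beaker: Bystander: open white cup, 68 mm across, 65 mm high, standing on the counter; origin at the centre of its underside. Leave it alone.
- teat: Bystander: amber bottle teat, 52 mm across, 50 mm high, standing on the counter; origin at the centre of its underside. Leave it alone.
- jar: Bystander: small glass jar, 60 mm across, 75 mm high, standing on the counter; origin at the centre of its underside. Leave it alone.
Mind the look-alikes: they are no part of the job. What is shaped like the part that bears large_mid but blue or brown is not meant.

How it is judged:
By the outcome, as a careful person would: the job done as asked, in the order asked, and still so for the second after the job is handed in, with the robot touching nothing.
It also fails if it takes over 72 s, if anything falls off the work surface, if the arm or the gripper's body presses on something with over 40 N, if the wrist force passes 120 N, or if a joint passes its speed limit or range.

## Working session

There is one attempt and no reset: what is moved stays moved. The work goes in short steps, Python scripts to look and compute and a tool call to move; the robot and the scene stay as the last step left them, time stands still between calls to the robot, and variables do not carry over. Pictures are saved under pics/ and viewed, about 8 in all and at most 12, crops included, and the job is handed in when it is done.

Besides the shell and the picture viewer there is one more tool, called after "Call:" by a JSON object that holds its "op" and its "data". send_rows: Moves the arm, as the interface text tells. Its arguments: {"type":"object","properties":{"hand":{"type":"array","items":{"type":"number"}},"delta_pos":{"type":"array","items":{"type":"array","items":{"type":"number"}}},"delta_rot":{"type":"array","items":{"type":"array","items":{"type":"number"}}},"newtons":{"type":"number"}},"required":["hand","delta_pos","delta_rot"]}

```bash
ls; mkdir -p pics; python3 - <<'E'
from plant import robot
import cv2,numpy as np
print(robot.get_obs())
for n in ("side","top"):
    c=robot.calibration(n); print(n,c)
    p,d=robot.capture(n); cv2.imwrite(f"pics/{n}0.png",p[:,:,::-1]); np.save(f"pics/{n}0.npy",d)
    R=cv2.Rodrigues(np.array(c["rvec"],float))[0]; print("cam",-R.T@np.array(c["tvec"]).ravel(), R[2])
E
```

```text
pics
{'clock': 0.0, 'joint_positions': array([-7.07859152e+01,  2.02602314e+01,  9.36290211e+01, -7.77067869e-04,
        6.61889796e+01, -1.38430674e-01]), 'joint_velocities': array([ 0.02300272, -0.08204998, -0.09871339,  0.02181897,  0.072035  ,
        0.01594435]), 'effort': array([-7.37983191e-04, -5.93843400e+01, -3.34219980e+01,  6.95938105e-02,
        2.35232298e-02, -1.70741046e-04]), 'position': array([ 207.02078799, -589.46099033,  403.98852094]), 'tcp_rot': array([-1.79921766e+02,  5.21480314e-04,  1.93528301e+01]), 'ft_force': array([0.22510083, 0.16257817, 0.7704486 ]), 'moment': array([-0.05329481,  0.02395193,  0.00381329]), 'gripper_width': 0.9984324566703894}
side {'intrinsics': array([[491.34427571,   0.        , 314.32389518],
       [  0.        , 491.34427571, 255.30367837],
       [  0.        ,   0.        ,   1.        ]]), 'dist_coeffs': array([-0.01498905,  0.        ,  0.        ,  0.        ,  0.        ]), 'rvec': array([ 0.16662864, -2.72169495,  1.39725861]), 'tvec': array([ 511.92210815,   95.65767061, 1339.44680064])}
cam [ 354.55918816 1090.04975211  866.8400582 ] [ 0.11843763 -0.8047489  -0.5816801 ]
top {'intrinsics': array([[601.67415144,   0.        , 309.23118784],
       [  0.        , 601.67415144, 249.54664974],
       [  0.        ,   0.        ,   1.        ]]), 'dist_coeffs': array([0.07160033, 0.        , 0.        , 0.        , 0.        ]), 'rvec': array([ 2.09800717, -2.16325363,  0.15782518]), 'tvec': array([  24.14528358,  524.85919072, 1247.71111571])}
cam [ 317.51898902   -6.45493351 1316.04833441] [ 0.16106809  0.0112527  -0.98687915]
```

View pics/side0.png

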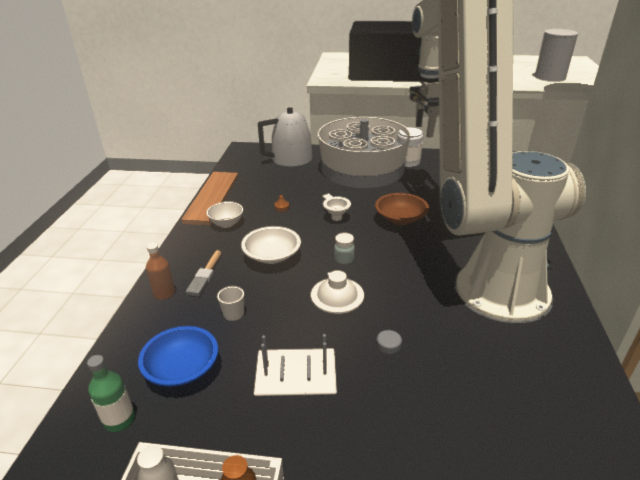

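View pics/top0.png

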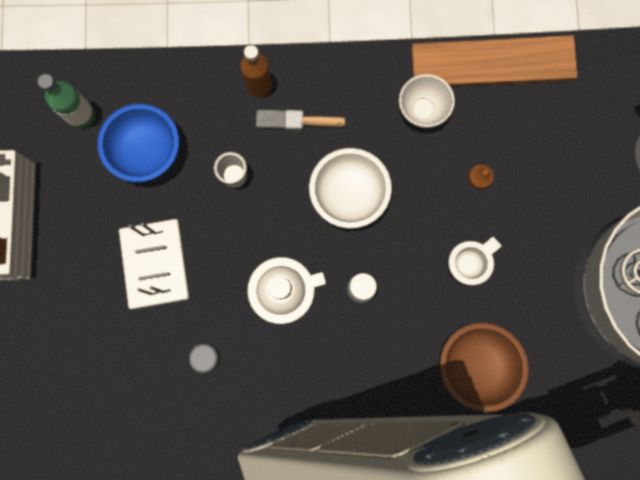

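Top view: large white cover at (350,188); its look-alikes are blue (139,143) and brown (484,366), and the white cup (427,101) is narrower. Medium cover is at (281,290) with its tab at (318,281), small cover at (471,262) with tab (494,245), stand (153,263), jar (363,287), beaker (231,169), teat (482,176). The side view agrees: large (271,247), medium (337,293), small (337,208), stand (295,371).

```bash
cat > h.py <<'E'
import cv2,numpy as np
from plant import robot
def cal(n):
    c=robot.calibration(n); R=cv2.Rodrigues(np.array(c["rvec"],float))[0]
    return c["intrinsics"],c["dist_coeffs"],R,np.array(c["tvec"]).ravel()
def cloud(n,d):
    K,D,R,t=cal(n); v,u=np.mgrid[0:480,0:640]
    n2=cv2.undistortPoints(np.stack([u,v],-1).reshape(-1,1,2).astype(np.float64),K,D).reshape(480,640,2)
    P=np.dstack([n2*d[...,None],d]); W=(P-t)@R; W[d<=0]=np.nan
    return W
def ray(n,px,z):
    K,D,R,t=cal(n); a=cv2.undistortPoints(np.array([[px]],float),K,D).ravel()
    r=R.T@np.array([a[0],a[1],1]); c=-R.T@t; return c+r*(z-c[2])/r[2]
def proj(n,P):
    K,D,R,t=cal(n); return cv2.projectPoints(np.array(P,float).reshape(-1,3),cv2.Rodrigues(R)[0],t,K,D)[0].reshape(-1,2)
def circ(p):
    A=np.c_[p[:,:2],np.ones(len(p))]; s=np.linalg.lstsq(A,(p[:,:2]**2).sum(1),rcond=None)[0]
    c=s[:2]/2; return c,np.sqrt(s[2]+c@c)
E
python3 - <<'E'
from h import *
N={'large':(350,188),'med':(281,290),'medtab':(318,281),'small':(471,262),'smalltab':(494,245),'stand':(153,263),'jar':(363,287),'beaker':(231,169),'teat':(482,176),'white2':(427,101)}
W={n:cloud(n,np.load(f'pics/{n}0.npy')) for n in('top','side')}
for n in W:
    w=W[n]; 
    print(n,'table z',np.nanmedian(w[:,:,2][abs(w[:,:,2])<12]))
top=W['top']
for k,(u,v) in N.items():
    c=top[v,u]; print(k,c.round(1), 'side px',proj('side',c).round())
    for n in W:
        w=W[n].reshape(-1,3); m=(np.hypot(*(w[:,:2]-c[:2]).T)<110)&(w[:,2]>5)&(w[:,2]<140); q=w[m]
        if len(q)<20: continue
        # connected near blob only
        print('   ',n,len(q),'z pct',np.percentile(q[:,2],[2,25,50,75,98,100]).round(1))
E
python3 - <<'E'
import cv2
a=cv2.imread('pics/top0.png')
l=cv2.resize(a[200:330,100:360],None,fx=3,fy=3,interpolation=3)
cv2.imwrite('pics/crop1.png',l)
E
```

```text
top table z 0.5273789799461643
side table z 1.2989253875692282
large [664.5 -86.1  18.8] side px [[269. 252.]]
    top 5128 z pct [13.7 22.1 30.1 52.  59.5 65.5]
    side 1714 z pct [17.4 24.2 37.1 54.  59.3 62.4]
med [437.7  68.8  70.3] side px [[340. 275.]]
    top 3555 z pct [ 5.2  8.5 20.  38.8 72.7 78.6]
    side 1596 z pct [ 5.8  9.7 25.  41.1 72.5 75.8]
medtab [461.1  -8.6   6.1] side px [[334. 276.]]
    top 3117 z pct [ 5.2  9.6 34.3 67.6 78.  85.2]
    side 1244 z pct [ 6.  24.3 43.4 68.7 77.7 79.3]
small [ 489.5 -337.    29. ] side px [[335. 210.]]
    top 1977 z pct [ 5.1 28.2 42.5 57.9 62.5 65.4]
    side 516 z pct [ 5.3 35.2 51.  58.2 62.4 65.2]
smalltab [ 519.9 -379.3   59.1] side px [[328. 195.]]
    top 1980 z pct [ 5.1 28.2 42.3 57.9 62.5 65.4]
    side 505 z pct [ 5.4 35.9 51.7 58.3 62.4 65.2]
stand [511.6 351.   11.3] side px [[296. 369.]]
    top 4869 z pct [  5.4   8.7  10.7  13.1  82.8 110.9]
    side 3707 z pct [  6.6   9.6  10.8  12.4  95.2 109.6]
jar [ 438.1 -100.9   76.3] side px [[345. 238.]]
    top 1167 z pct [ 5.1  6.6 45.9 75.2 79.6 85.2]
    side 589 z pct [ 5.2 24.1 47.8 73.8 78.5 79.3]
beaker [7.226e+02 1.802e+02 3.000e-01] side px [[227. 315.]]
    top 1036 z pct [ 5.1  6.7 22.4 54.6 67.6 72.1]
    side 745 z pct [ 5.5 29.1 44.6 57.9 67.  68.8]
teat [ 675.6 -371.3   38.7] side px [[283. 200.]]
    top 774 z pct [ 5.1  6.2 17.9 26.1 49.9 56.7]
    side 205 z pct [ 5.1  7.4 19.5 29.1 49.2 54.1]
white2 [ 865.8 -269.7    4. ] side px [[222. 221.]]
    top 3584 z pct [ 5.4 15.1 20.5 27.1 52.3 58.3]
    side 1063 z pct [ 5.8 19.2 24.6 39.7 52.3 54.7]
```

View pics/crop1.png

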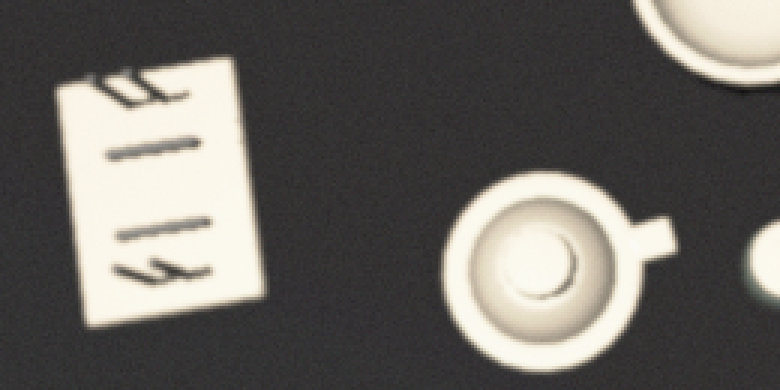

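```bash
cat >> h.py <<'E'
def comp(img,px,thr=110):
    """white component containing px -> mask"""
    m=(img.min(2)>thr).astype(np.uint8); n,l=cv2.connectedComponents(m)
    return (l==l[px[1],px[0]]).astype(np.uint8)
def outline(n,m,z):
    c=max(cv2.findContours(m,cv2.RETR_EXTERNAL,cv2.CHAIN_APPROX_NONE)[0],key=len).reshape(-1,2)
    return np.array([ray(n,p,z) for p in c]),c
def rob(p,it=6):
    q=p
    for _ in range(it):
        c,r=circ(q); e=np.hypot(*(p[:,:2]-c).T)-r; q=p[abs(e)<max(1.5,1.5*np.median(abs(e)))]
    return c,r,len(q),len(p)
E
python3 - <<'E'
from h import *
I={n:cv2.imread(f'pics/{n}0.png') for n in('top','side')}
S={'top':{'large':((350,188),56),'med':((260,290),8),'small':((471,262),58),'jar':((363,287),75)},
   'side':{'large':((271,247),56),'med':((320,297),8),'small':((337,203),58)}}
for n in S:
  for k,(px,z) in S[n].items():
    m=comp(I[n],px,100); P,c=outline(n,m,z)
    ce,r,a,b=rob(P); e=np.hypot(*(P[:,:2]-ce).T); f=P[e>r+15]
    print(n,k,'area',m.sum(),'c',ce.round(1),'r',r.round(1),a,b, 'tab dir',np.degrees(np.arctan2(*(f[:,:2].mean(0)-ce)[::-1])).round(1) if len(f)>3 else None,'max',e.max().round(1))
for n,px in(('top',(153,263)),('side',(296,362))):
    m=comp(I[n],px,100); P,c=outline(n,m,10); r=cv2.minAreaRect(P[:,:2].astype(np.float32)); print(n,'stand',r,m.sum())
W={n:cloud(n,np.load(f'pics/{n}0.npy')) for n in('top','side')}
c=np.array([511,351])
for n in W:
    w=W[n].reshape(-1,3); q=w[(np.hypot(*(w[:,:2]-c).T)<130)&(w[:,2]>60)&(w[:,2]<112)]
    # posts: cluster
    if len(q)>8:
        _,l,ct=cv2.kmeans(q[:,:2].astype(np.float32),4,None,(3,50,.1),20,2); print(n,'posts',[(x.round(1).tolist(),int((l==i).sum())) for i,x in enumerate(ct)])
for k,c,z in (('medknob',(437,62),(66,74)),('smallrim',(489,-340),(54,62)),('largerim',(660,-78),(52,60)),('medrim',(437,62),(5,11)),('beaker',(722,175),(60,70)),('teat',(675,-371),(20,60))):
    for n in W:
        w=W[n].reshape(-1,3); q=w[(np.hypot(*(w[:,:2]-c).T)<100)&(w[:,2]>z[0])&(w[:,2]<z[1])]
        print(k,n,len(q),'z',np.median(q[:,2]).round(1),'mean',q[:,:2].mean(0).round(1),'mid',((q.min(0)+q.max(0))/2)[:2].round(1))
E
```

```text
top large area 5275 c [656.4 -83.3] r 88.4 230 230 tab dir None max 89.6
top med area 3744 c [444.2  73.9] r 72.7 176 209 tab dir -75.6 max 100.0
top small area 1810 c [ 484.8 -329.3] r 46.8 117 147 tab dir -52.3 max 73.8
top jar area 629 c [439.5 -99.6] r 28.3 78 79 tab dir None max 29.8
side large area 1674 c [656.9 -84.5] r 89.3 106 138 tab dir None max 94.4
side med area 1661 c [445.2  73.1] r 73.1 86 138 tab dir -83.4 max 106.9
side small area 393 c [ 489.4 -330.2] r 50.6 41 71 tab dir -59.7 max 76.7
top stand ((512.696044921875, 351.6774597167969), (184.69482421875, 132.875732421875), 8.100659370422363) 4920
side stand ((513.1763916015625, 352.52490234375), (180.56532287597656, 135.04856872558594), 8.15813159942627) 3517
top posts [([577.7999877929688, 346.6000061035156], 38), ([448.20001220703125, 327.79998779296875], 34), ([574.2999877929688, 370.79998779296875], 41), ([444.79998779296875, 351.79998779296875], 34)]
side posts [([578.5, 351.0], 45), ([445.29998779296875, 357.29998779296875], 66), ([575.5999755859375, 375.79998779296875], 61), ([449.20001220703125, 331.79998779296875], 25)]
medknob top 356 z 70.4 mean [444.1  73.1] mid [444.2  73. ]
medknob side 172 z 70.7 mean [444.   76.8] mid [443.9  74.4]
smallrim top 782 z 58.2 mean [ 491.1 -337.1] mid [ 488.5 -337.1]
smallrim side 211 z 58.4 mean [ 489.6 -333.1] mid [ 487.4 -336.3]
largerim top 1200 z 56.0 mean [655.8 -84.8] mid [655.8 -83.9]
largerim side 503 z 56.4 mean [654.4 -79.7] mid [656.4 -80.9]
medrim top 1326 z 7.9 mean [442.5  63.5] mid [437.3  61.9]
medrim side 503 z 8.5 mean [441.3  96.7] mid [439.9  65.4]
beaker top 196 z 64.7 mean [706.8 174.9] mid [706.  174.2]
beaker side 150 z 64.0 mean [707.1 174.1] mid [707.5 174.4]
teat top 329 z 28.4 mean [ 679.4 -373.1] mid [ 682.8 -374.3]
teat side 99 z 29.5 mean [ 679.4 -367.1] mid [ 681.9 -371.7]
```

Call:
{"op": "send_rows", "data": {"hand": [91.9, 91.9, 91.9, 91.9, 91.9, 91.9, 91.9, 91.9], "delta_pos": [[25, 45, 0], [30, 40, 0], [30, 40, 0], [25, 45, 0], [20, 45, 0], [10, 50, 0], [5, 50, 0], [0, 50, 0]], "delta_rot": [[0, 0, 0.12], [0, 0, 0.14], [0, 0, 0.14], [0, 0, 0.14], [0, 0, 0.14], [0, 0, 0.14], [0, 0, 0.14], [0, 0, 0.14]], "newtons": 50}}

```text
clock: 0.9
position: [350.3, -228.0, 401.3]
tcp_rot: [-180.0, -0.0, 84.3]
ft_force: [1.5, 0.4, -0.2]
gripper_width: 1.0
```

Call:
{"op": "send_rows", "data": {"hand": [91.9, 91.9, 91.9, 91.9], "delta_pos": [[10, 40, -10], [10, 40, -10], [10, 40, -10], [10, 40, -10]], "delta_rot": [[0.12, 0, 0], [0.12, 0, 0], [0.12, 0, 0], [0.12, 0, 0]]}}

```text
clock: 1.3
position: [389.5, -59.2, 362.3]
tcp_rot: [-177.3, -28.1, 84.1]
ft_force: [-0.3, -0.3, -0.6]
gripper_width: 1.0
```

```bash
python3 - <<'E'
from h import *
import json
o=robot.get_obs()
print(o['joint_positions'].round(2),o['position'].round(1),o['tcp_rot'].round(2),o['clock'])
E
```

```text
[-19.89   5.79 121.77  29.22  65.77 -30.05] [389.5 -59.2 362.3] [-177.29  -28.11   84.14] 1.3
```

Call:
{"op": "send_rows", "data": {"hand": [91.9, 91.9, 91.9, 91.9, 91.9, 91.9, 91.9, 91.9], "delta_pos": [[12, 30, -2], [12, 30, -2], [12, 30, -2], [12, 30, -2], [6, 12, -10], [0, 0, -10], [0, 0, -10], [0, 0, -10]], "delta_rot": [[-0.12, 0, 0], [-0.12, 0, 0], [-0.12, 0, 0], [-0.12, 0, 0], [0, 0, -0.148], [0, 0, -0.148], [0, 0, -0.148], [0, 0, -0.148]]}}

```text
clock: 2.1
position: [445.1, 84.6, 311.5]
tcp_rot: [179.5, -0.4, 50.1]
ft_force: [0.7, -0.3, -0.0]
gripper_width: 0.998
```

Call:
{"op": "send_rows", "data": {"hand": [91.9, 91.9, 91.9, 91.9, 91.9, 91.9, 91.9, 91.9], "delta_pos": [[0, 0, 0], [0, 0, 0], [0, 0, 0], [0, 0, 0], [0, 0, 0], [0, 0, 0], [0, 0, 0], [0, 0, 0]], "delta_rot": [[0, 0, -0.148], [0, 0, -0.148], [0, 0, -0.148], [0, 0, -0.148], [0, 0, -0.148], [0, 0, -0.148], [0, 0, -0.148], [0, 0, -0.148]]}}

```text
clock: 2.9
position: [443.2, 84.8, 308.1]
tcp_rot: [179.6, 0.0, -18.7]
ft_force: [-0.2, -0.5, -0.1]
gripper_width: 0.998
```

```bash
cat > kin.py <<'E'
import numpy as np
from scipy.optimize import least_squares
from scipy.spatial.transform import Rotation as Ro
LO=np.array([-150.9,-52.94,3.33,-74.26,0,-172.89]); HI=np.array([150.9,120.26,152.33,254.26,154.13,172.89])
def fk(q,p):
    z0,a1,L1,L2,d6=p[:5]
    A=Ro.from_euler('z',q[0],degrees=True); B=A*Ro.from_euler('y',q[1],degrees=True); C=A*Ro.from_euler('y',q[1]+q[2],degrees=True)
    T=C*Ro.from_euler('ZYZ',[q[3],q[4],q[5]],degrees=True)
    x=A.apply([a1,0,z0])+B.apply([0,0,L1])+C.apply([0,0,L2])+T.apply([0,0,d6])
    return x,T*Ro.from_euler('z',90,degrees=True)
def ik(pos,R,p,q0):
    def f(q):
        x,T=fk(q,p); return np.r_[(x-pos)/3,(T.inv()*R).as_rotvec()*57.3]
    s=least_squares(f,np.clip(q0,LO+.1,HI-.1),bounds=(LO,HI)); return s.x,np.abs(s.fun).max()
E
python3 - <<'E'
from h import *
from kin import *
o=robot.get_obs()
print(repr(o['joint_positions'].round(3)),o['position'].round(2),o['tcp_rot'].round(2),o['clock'])
D=[([-70.786,20.26,93.629,0,66.189,-.138],[207.02,-589.46,403.99],[-179.92,0,19.35]),([-19.89,5.79,121.77,29.22,65.77,-30.05],[389.5,-59.2,362.3],[-177.29,-28.11,84.14]),(o['joint_positions'],o['position'],o['tcp_rot'])]
for q,x,r in D: print((fk(q,[0]*5)[1].inv()*Ro.from_euler('xyz',r,degrees=True)).magnitude()*57.3)
s=least_squares(lambda p:np.concatenate([fk(q,p)[0]-x for q,x,r in D]),[350,0,450,450,90]); print(s.x,s.fun.round(1))
E
```

```text
array([ 10.767,  12.288, 119.276,  -0.435,  48.658, 119.721]) [443.24  84.83 308.08] [ 1.7961e+02  3.0000e-02 -1.8670e+01] 2.9
0.002834935327539136
0.010179829019444284
3.609364691439143e-15
[183.86397094 -37.56745761 626.65917889 484.47363102 169.35763228] [-2.3  1.9  2.2 -4.  -0.1  0.5  6.5 -0.3 -2.7]
```

Call:
{"op": "send_rows", "data": {"hand": [91.9, 91.9, 91.9, 91.9, 91.9, 91.9, 91.9, 91.9], "delta_pos": [[1, -5, 0], [0, -5, 0], [0, -1, 0], [0, 0, -5], [0, 0, -10], [0, 0, -10], [0, 0, -10], [0, 0, -10]], "delta_rot": [[0, 0, -0.145], [0, 0, -0.145], [0, 0, -0.145], [0, 0, -0.145], [0, 0, -0.145], [0, 0, -0.145], [0, 0, 0], [0, 0, 0]]}}

```text
clock: 3.7
position: [443.9, 73.3, 261.4]
tcp_rot: [179.6, 0.1, -70.2]
ft_force: [0.2, 0.2, -0.0]
gripper_width: 1.003
```

```bash
python3 - <<'E'
from h import *
from kin import *
o=robot.get_obs()
print(repr(o['joint_positions'].round(3)),o['position'].round(2),o['tcp_rot'].round(2),o['clock'])
E
```

```text
array([ 9.19400e+00,  1.68400e+01,  1.21276e+02, -2.20000e-02,
        4.22570e+01,  1.69363e+02]) [443.92  73.33 261.38] [ 1.7963e+02  5.0000e-02 -7.0150e+01] 3.7
```

Call:
{"op": "send_rows", "data": {"hand": [91.9, 91.9, 91.9, 40, 40, 40, 40, 40], "delta_pos": [[0, 0, -13], [0, 0, -10], [0, 0, -2], [0, 0, 0], [0, 0, 0], [0, 0, 0], [0, 0, 0], [0, 0, 0]], "delta_rot": [[0, 0, 0], [0, 0, 0], [0, 0, 0], [0, 0, 0], [0, 0, 0], [0, 0, 0], [0, 0, 0], [0, 0, 0]], "newtons": 50}}

```text
clock: 4.5
position: [443.8, 73.4, 234.2]
tcp_rot: [179.6, 0.1, -69.4]
ft_force: [1.8, 1.5, -0.3]
gripper_width: 0.584
```

```bash
cat >> kin.py <<'E'
PD=[([-70.786,20.26,93.629,0,66.189,-.138],[207.02,-589.46,403.99]),([-19.89,5.79,121.77,29.22,65.77,-30.05],[389.5,-59.2,362.3]),([10.767,12.288,119.276,-.435,48.658,119.721],[443.24,84.83,308.08]),([9.194,16.84,121.276,-.022,42.257,169.363],[443.92,73.33,261.38])]
E
python3 - <<'E'
from h import *
from kin import *
o=robot.get_obs()
D=PD+[(o['joint_positions'],o['position'])]; print(repr(D[-1]),o['tcp_rot'])
s=least_squares(lambda p:np.concatenate([fk(q,p)[0]-x for q,x in D]+[(p-[350,50,450,450,90])*.003]),[350,0,450,450,90]); print(s.x,s.fun.round(1))
E
```

```text
(array([ 9.20440282e+00,  1.97807213e+01,  1.22127495e+02, -3.29570547e-02,
        3.85308627e+01,  1.68638055e+02]), array([443.84126398,  73.37971222, 234.17035435])) [ 1.79565515e+02  6.65679074e-02 -6.94080442e+01]
[249.27064312 -37.94417345 569.51846255 494.34862143 169.67414107] [-5.9 12.5  9.7 -2.5 -0.5  2.7  1.5 -1.2  0.   6.2 -0.5 -4.7  8.7 -0.1
 -7.7 -0.3 -0.3  0.4  0.1  0.2]
```

Call:
{"op": "send_rows", "data": {"hand": [40, 40, 40, 40], "delta_pos": [[0, 0, 0], [0, 0, 0], [0, 0, 0], [0, 0, 0]], "delta_rot": [[0, 0, 0], [0, 0, 0], [0, 0, 0], [0, 0, 0]]}}

```text
clock: 4.9
position: [443.8, 73.4, 234.4]
tcp_rot: [179.6, 0.1, -69.4]
ft_force: [0.6, 0.5, -1.5]
gripper_width: 0.513
```

```bash
sed -i 's/^    x=A.apply.*/    a3=p[5] if len(p)>5 else 0\n    x=A.apply([a1,0,z0])+B.apply([0,0,L1])+C.apply([a3,0,L2])+T.apply([0,0,d6])/' kin.py
echo 'PD+=[([9.204,19.781,122.127,-.033,38.531,168.638],[443.84,73.38,234.17])]' >> kin.py
python3 - <<'E'
from kin import *
for d in (80,100,120,150):
  s=least_squares(lambda p:np.concatenate([fk(q,np.r_[p[:4],d,p[4]])[0]-x for q,x in PD]+[(p-[350,50,450,450,0])*.001]),[350,0,450,450,0]); print(d,s.x.round(1),s.cost,s.fun.round(1)[:15])
E
```

```text
80 [148.1 -23.  625.4 495.8  52.4] 901.0221649619676 [ -1.2  -1.2   2.1 -12.2 -39.4  -6.2  -5.   -2.    3.   -0.   -1.5   1.2
   3.   -1.   -0.1]
100 [180.8 -17.8 612.6 495.4  53.8] 554.9002623022269 [ -1.2  -1.1   1.6  -9.6 -30.9  -4.8  -3.8  -1.9   2.3   0.   -1.5   0.9
   2.4  -1.1  -0.1]
120 [213.4 -12.7 599.7 495.1  55.1] 292.8084914663893 [ -1.3  -0.9   1.2  -6.9 -22.4  -3.4  -2.6  -1.7   1.6   0.1  -1.5   0.7
   1.8  -1.2  -0. ]
150 [262.4  -5.  580.5 494.6  57.2] 57.227332382426 [-1.4 -0.7  0.5 -3.  -9.6 -1.3 -0.9 -1.6  0.6  0.2 -1.5  0.3  0.8 -1.4
 -0. ]
```

```bash
cat >> kin.py <<'E'
s_=least_squares(lambda p:np.concatenate([fk(q,p)[0]-x for q,x in PD]+[(p-[350,0,500,490,170,50])*.0005]),[250,0,550,490,170,50]); P=s_.x
def C(z,x):
    z=np.array(z,float);z/=np.linalg.norm(z);x=np.array(x,float);x-=z*(x@z);x/=np.linalg.norm(x)
    return Ro.from_matrix(np.c_[x,np.cross(z,x),z])
def u(a): return np.array([np.cos(np.radians(a)),np.sin(np.radians(a)),0])
E
python3 - <<'E'
from h import *
from kin import *
print(P.round(1),s_.fun.round(1)[:15])
o=robot.get_obs(); q=o['joint_positions']; R0=Ro.from_euler('xyz',o['tcp_rot'],degrees=True)
h=u(98.1); C0=C([0,0,1],u(-75.6)); 
for tilt in (0,):
    R1=C(-h,[0,0,1])*C0.inv()*R0
    T=np.array([512.9,352,90])-230.4*h
    print('target',T.round(1),R1.as_euler('xyz',degrees=True).round(1))
    for dz in (100,30,0):
        best=min((ik(T+[0,0,dz],R1,P,g) for g in ([-10,30,110,90,80,0],[10,30,110,60,90,-20],[0,50,120,120,90,20],[-20,20,100,90,60,-40])),key=lambda t:t[1]); print(dz,best[0].round(1),best[1].round(2))
E
```

```text
[299.    0.8 566.2 494.2 172.4  58.7] [-1.4 -0.5 -0.1 -0.1 -0.1  0.3  0.5 -1.5 -0.1  0.2 -1.5 -0.   0.1 -1.5
 -0. ]
target [545.4 123.9  90. ] [  90.2  -83.8 -172.5]
100 [ -4.7  49.4 107.5  78.6  94.8 -73.6] 0.0
30 [ -4.7  56.9 105.3  78.2  93.8 -78.8] 0.0
0 [ -4.7  60.1 104.   78.   93.4 -80.7] 0.0
```

```bash
python3 - <<'E'
from h import *
from kin import *
h=u(98.1); t=u(-75.6); Z=np.array([0,0,1.])
G=[[a,b,c,d,e,f] for a,b,c in((0,30,110),) for d in (-40,0,60,150) for e in (50,100) for f in (-120,0,120)]
def sol(T,R):
    r=[ik(T,R,P,np.array(g,float)) for g in G]; r=[x for x in r if x[1]<.5]
    return np.unique(np.array([x[0].round(0) for x in r]),axis=0) if r else None
K=np.array([444.2,73.5,0])
for b in (25,35,45):
  for sg in (1,-1):
    for n,zc,xc,g in (('grasp',Z,t,K+[0,0,65]),('lift',Z,t,K+[0,0,165]),('stand+',-h,Z,np.array([512.9,352,190])-61*h),('stand',-h,Z,np.array([512.9,352,90])-61*h)):
        d=-zc*np.cos(np.radians(b))-xc*np.sin(np.radians(b)); tx=sg*(xc*np.cos(np.radians(b))-zc*np.sin(np.radians(b)))
        R=C(d,tx); print(b,sg,n,(g-171*d).round(0),sol(g-171*d,R))
E
```

```text
25 1 grasp [462.   4. 220.] [[ -8.  25. 119.  31.  50. 135.]]
25 1 lift [462.   4. 320.] [[ -8.  15. 116.  26.  62. 142.]]
25 1 stand+ [543. 138. 262.] [[ -2.  34. 109.  67.  76. -53.]]
25 1 stand [543. 138. 162.] [[ -2.  44. 109.  70.  72. -62.]]
25 -1 grasp [462.   4. 220.] [[ -8.  25. 119.  31.  50. -45.]]
25 -1 lift [462.   4. 320.] [[ -8.  15. 116.  26.  62. -38.]]
25 -1 stand+ [543. 138. 262.] [[ -2.  34. 109.  67.  76. 127.]]
25 -1 stand [543. 138. 162.] [[ -2.  44. 109.  70.  72. 118.]]
35 1 grasp [469. -22. 205.] [[-13.  30. 117.  37.  58. 125.]]
35 1 lift [469. -22. 305.] [[-13.  20. 114.  33.  68. 133.]]
35 1 stand+ [541. 153. 288.] [[  1.  29. 109.  61.  69. -45.]]
35 1 stand [541. 153. 188.] [[  1.  39. 110.  65.  64. -55.]]
35 -1 grasp [469. -22. 205.] [[-13.  30. 117.  37.  58. -55.]]
35 -1 lift [469. -22. 305.] [[-13.  20. 114.  33.  68. -47.]]
35 -1 stand+ [541. 153. 288.] [[  1.  29. 109.  61.  69. 135.]]
35 -1 stand [541. 153. 188.] [[  1.  39. 110.  65.  64. 125.]]
45 1 grasp [474. -44. 186.] [[-18.  35. 114.  41.  66. 119.]]
45 1 lift [474. -44. 286.] [[-18.  25. 113.  38.  74. 126.]]
45 1 stand+ [539. 172. 311.] [[  5.  25. 108.  53.  63. -35.]]
45 1 stand [539. 172. 211.] [[  5.  34. 110.  58.  56. -46.]]
45 -1 grasp [474. -44. 186.] [[-18.  35. 114.  41.  66. -61.]]
45 -1 lift [474. -44. 286.] [[-18.  25. 113.  38.  74. -54.]]
45 -1 stand+ [539. 172. 311.] [[  5.  25. 108.  53.  63. 145.]]
45 -1 stand [539. 172. 211.] [[  5.  34. 110.  58.  56. 134.]]
```

```bash
cat > goal.py <<'E'
from h import *
from kin import *
Z=np.array([0,0,1.])
def goal(pos,R,show=True):
    o=robot.get_obs(); R0=Ro.from_euler('xyz',o['tcp_rot'],degrees=True); dp=np.array(pos)-o['position']; rv=(R*R0.inv()).as_rotvec()
    n=int(max(np.ceil(abs(dp).max()/45),np.ceil(np.linalg.norm(rv)/.145),1))
    print('clock',round(o['clock'],2),'w',round(o['gripper_width']*92,1),'q',o['joint_positions'].round(0),'dpos',dp.round(1),'rotvec',rv.round(3),'rows',n,'per row',(dp/n).round(1),(rv/n).round(4))
def grasp_pose(g,zc,xc,b,sg):
    b=np.radians(b); d=-zc*np.cos(b)-xc*np.sin(b); tx=sg*(xc*np.cos(b)-zc*np.sin(b)); return np.array(g)-171*d,C(d,tx),d
E
python3 - <<'E'
from goal import *
T,R,d=grasp_pose([444.2,73.5,65],Z,u(-75.6),35,1)
print(T,d); goal(T-45*d,R)
E
```

```text
[468.59189473 -21.50015772 205.07499957] [-0.14264266  0.55555648 -0.81915204]
clock 4.9 w 47.2 q [  9.  20. 122.  -0.  39. 169.] dpos [  31.2 -119.9    7.5] rotvec [ 0.584  0.177 -0.107] rows 5 per row [  6.2 -24.    1.5] [ 0.1168  0.0354 -0.0214]
```

Call:
{"op": "send_rows", "data": {"hand": [91.9, 91.9, 91.9, 91.9, 91.9, 91.9], "delta_pos": [[0, 0, 0], [0, 0, 0], [0, 0, 0], [0, 0, 0], [0, 0, 15], [0, 0, 25]], "delta_rot": [[0, 0, 0], [0, 0, 0], [0, 0, 0], [0, 0, 0], [0, 0, 0], [0, 0, 0]]}}

```text
clock: 5.5
position: [442.7, 73.2, 273.0]
tcp_rot: [179.3, 0.1, -69.4]
ft_force: [0.2, 0.5, -1.1]
gripper_width: 0.996
```

```bash
python3 - <<'E'
from goal import *
T,R,d=grasp_pose([444.2,73.5,65],Z,u(-75.6),35,1)
goal(T-45*d,R)
E
```

```text
clock 5.5 w 91.6 q [  9.  16. 121.  -0.  44. 169.] dpos [  32.3 -119.7  -31.1] rotvec [ 0.584  0.172 -0.109] rows 5 per row [  6.5 -23.9  -6.2] [ 0.1169  0.0343 -0.0217]
```

Call:
{"op": "send_rows", "data": {"hand": [91.9, 91.9, 91.9, 91.9, 91.9, 91.9], "delta_pos": [[6.5, -24, -3], [6.5, -24, -4], [6.5, -24, -8], [6.5, -24, -8], [6, -24, -8], [0, 0, 0]], "delta_rot": [[0.117, 0.034, -0.022], [0.117, 0.034, -0.022], [0.117, 0.034, -0.022], [0.117, 0.034, -0.022], [0.117, 0.034, -0.022], [0, 0, 0]]}}

```text
clock: 6.1
position: [478.2, -49.3, 246.0]
tcp_rot: [-178.5, 36.1, -75.1]
ft_force: [0.4, -0.0, -0.1]
gripper_width: 0.999
```

```bash
python3 - <<'E'
from goal import *
T,R,d=grasp_pose([444.2,73.5,65],Z,u(-75.6),35,1)
goal(T-10*d,R);goal(T,R)
E
```

```text
clock 6.1 w 91.9 q [-17.  26. 114.  35.  64. 126.] dpos [ -8.2  22.3 -32.7] rotvec [-0.024  0.016  0.007] rows 1 per row [ -8.2  22.3 -32.7] [-0.0241  0.0155  0.0067]
clock 6.1 w 91.9 q [-17.  26. 114.  35.  64. 126.] dpos [ -9.6  27.8 -40.9] rotvec [-0.024  0.016  0.007] rows 1 per row [ -9.6  27.8 -40.9] [-0.0241  0.0155  0.0067]
```

Call:
{"op": "send_rows", "data": {"hand": [91.9, 91.9, 91.9, 91.9, 40, 40, 40, 40], "delta_pos": [[-3.5, 9, -13], [-3, 9, -13], [-3, 9, -12], [0, 0, 0], [0, 0, 0], [0, 0, 0], [0, 0, 0], [0, 0, 0]], "delta_rot": [[-0.012, 0.008, 0.003], [-0.012, 0.008, 0.003], [0, 0, 0], [0, 0, 0], [0, 0, 0], [0, 0, 0], [0, 0, 0], [0, 0, 0]], "newtons": 55}}

```text
clock: 6.9
position: [468.6, -20.3, 209.4]
tcp_rot: [180.0, 34.1, -75.6]
ft_force: [-0.4, 0.7, -1.2]
gripper_width: 0.675
```

Call:
{"op": "send_rows", "data": {"hand": [40, 40, 40, 40, 40, 40], "delta_pos": [[0, 0, 0], [0, 0, 0], [0, 0, 0], [0, 0, 0], [0, 0, 0], [0, 0, 0]], "delta_rot": [[0, 0, 0], [0, 0, 0], [0, 0, 0], [0, 0, 0], [0, 0, 0], [0, 0, 0]]}}

```text
clock: 7.5
position: [468.8, -20.9, 209.9]
tcp_rot: [-180.0, 34.1, -75.6]
ft_force: [-0.5, 1.2, -0.4]
gripper_width: 0.513
```

```bash
python3 - <<'E'
from goal import *
T,R,d=grasp_pose([444.2,73.5,65],Z,u(-75.6),35,1)
goal(T,R)
E
```

```text
clock 7.5 w 47.2 q [-13.  29. 117.  36.  57. 126.] dpos [-0.3 -0.6 -4.8] rotvec [0.015 0.004 0.   ] rows 1 per row [-0.3 -0.6 -4.8] [0.0149 0.0041 0.0001]
```

```bash
cat >> goal.py <<'E'
import pickle
def obs():
    o=robot.get_obs(); return o['position'],Ro.from_euler('xyz',o['tcp_rot'],degrees=True),o['joint_positions']
def save_rel(name,cpos,CR):
    x,R,q=obs(); pickle.dump((R.inv().apply(np.array(cpos)-x),(R.inv()*CR).as_quat()),open(name,'wb'))
def tool_for(name,cpos,CR):
    t,r=pickle.load(open(name,'rb')); R=CR*Ro.from_quat(r).inv(); return np.array(cpos)-R.apply(t),R
def obj_now(name):
    t,r=pickle.load(open(name,'rb')); x,R,q=obs(); return x+R.apply(t),R*Ro.from_quat(r)
def jpath(q1,step=8.,extra=1.0):
    """rows along a joint-space line from now to q1"""
    x,R,q0=obs(); off=x-fk(q0,P)[0]
    for n in range(2,60):
        S=[fk(q0+(q1-q0)*i/n,P) for i in range(n+1)]
        rv=[(S[i+1][1]*S[i][1].inv()).as_rotvec() for i in range(n)]; dp=[S[i+1][0]-S[i][0] for i in range(n)]
        if max(np.linalg.norm(r) for r in rv)<np.radians(step) and max(np.linalg.norm(p) for p in dp)<45 and np.all(abs(q1-q0)/n<np.array([127,127,160,180,180,180])*.065): break
    print(n,'pos',np.array(dp).round(0).astype(int).tolist()); print('rot',np.array(rv).round(3).tolist()); return S
def iks(pos,R,q0=None):
    G=[[a,30,110,d,e,f] for a in(0,40) for d in (-40,0,60,150) for e in (50,100) for f in (-120,0,120)]
    r=[ik(pos,R,P,np.array(g,float)) for g in G]; r=[x[0] for x in r if x[1]<.5]
    if not r: return None
    q0=obs()[2] if q0 is None else q0; return min(r,key=lambda q:abs(q-q0).max())
E
python3 - <<'E'
from goal import *
save_rel('med1.pkl',[444.2,73.5,4],C(Z,u(-75.6)))
h=u(98.1)
T,R=tool_for('med1.pkl',[512.9,352,200],C(-h,Z))
x,R0,q=obs(); ql=iks(x+[0,0,160],R0); print(ql.round(1)); q1=iks(T,R); print(T.round(1),q1.round(1))
q0=ql
import goal
S=None
# path from lifted pose
goal.obs=lambda:(x+[0,0,160],R0,ql)
S=jpath(q1,step=7.8)
t,r=pickle.load(open('med1.pkl','rb'))
for X,RR in S[::3]: print((X+RR.apply(t)).round(0), (RR*Ro.from_quat(r)).as_matrix()[:,0].round(1))
E
```

```text
[-13.1  14.1 111.6  31.1  74.2 138.5]
[541.5 148.1 297.6] [  0.7  28.4 108.9  60.8  70.1 -44.3]
24 pos [[4, 7, -3], [4, 7, -3], [4, 7, -3], [4, 7, -3], [4, 7, -3], [4, 7, -3], [3, 7, -3], [3, 7, -3], [3, 7, -3], [3, 7, -3], [3, 7, -3], [3, 7, -3], [3, 7, -3], [3, 7, -3], [3, 7, -3], [3, 7, -3], [3, 7, -3], [3, 7, -3], [3, 7, -3], [2, 7, -3], [2, 7, -3], [2, 7, -3], [2, 7, -3], [2, 7, -3]]
rot [[0.036, -0.071, 0.106], [0.036, -0.073, 0.104], [0.036, -0.075, 0.103], [0.035, -0.076, 0.101], [0.035, -0.078, 0.099], [0.035, -0.079, 0.098], [0.035, -0.081, 0.096], [0.034, -0.082, 0.095], [0.034, -0.084, 0.093], [0.034, -0.085, 0.091], [0.034, -0.087, 0.09], [0.033, -0.088, 0.088], [0.033, -0.089, 0.086], [0.033, -0.091, 0.085], [0.032, -0.092, 0.083], [0.032, -0.093, 0.081], [0.032, -0.094, 0.079], [0.031, -0.095, 0.078], [0.031, -0.096, 0.076], [0.03, -0.097, 0.074], [0.03, -0.099, 0.073], [0.029, -0.099, 0.071], [0.029, -0.1, 0.069], [0.028, -0.101, 0.068]]
[444.  73. 164.] [ 0.2 -1.   0. ]
[468. 110. 162.] [ 0.5 -0.8 -0. ]
[489. 150. 165.] [ 0.8 -0.7  0.1]
[504. 190. 170.] [ 0.9 -0.4  0.2]
[515. 228. 178.] [ 0.9 -0.2  0.4]
[520. 265. 187.] [ 0.8 -0.1  0.6]
[520. 298. 194.] [0.6 0.  0.8]
[518. 327. 199.] [0.3 0.1 1. ]
[513. 352. 200.] [0. 0. 1.]
```

Call:
{"op": "send_rows", "data": {"hand": [40, 40, 40, 40, 40, 40], "delta_pos": [[0, 0, 10], [0, 0, 25], [0, 0, 35], [0, 0, 35], [0, 0, 35], [0, 0, 20]], "delta_rot": [[0, 0, 0], [0, 0, 0], [0, 0, 0], [0, 0, 0], [0, 0, 0], [0, 0, 0]]}}

```text
clock: 8.1
position: [466.3, -20.9, 375.0]
tcp_rot: [179.5, 34.1, -75.9]
ft_force: [1.2, -0.9, -2.6]
gripper_width: 0.509
```

Call:
{"op": "send_rows", "data": {"hand": [40, 40, 40, 40, 40, 40, 40, 40], "delta_pos": [[4, 7, -3], [4, 7, -3], [4, 7, -3], [4, 7, -3], [4, 7, -3], [4, 7, -3], [3, 7, -3], [3, 7, -3]], "delta_rot": [[0.036, -0.071, 0.106], [0.036, -0.073, 0.104], [0.036, -0.075, 0.103], [0.035, -0.076, 0.101], [0.035, -0.078, 0.099], [0.035, -0.079, 0.098], [0.035, -0.081, 0.096], [0.034, -0.082, 0.095]]}}

```text
clock: 8.9
position: [495.9, 36.0, 359.8]
tcp_rot: [-141.1, 16.9, -8.4]
ft_force: [0.0, 0.3, -2.1]
gripper_width: 0.511
```

Call:
{"op": "send_rows", "data": {"hand": [40, 40, 40, 40, 40, 40, 40, 40], "delta_pos": [[3, 7, -3], [3, 7, -3], [3, 7, -3], [3, 7, -3], [3, 7, -3], [3, 7, -3], [3, 7, -3], [3, 7, -3]], "delta_rot": [[0.034, -0.084, 0.093], [0.034, -0.085, 0.091], [0.034, -0.087, 0.09], [0.033, -0.088, 0.088], [0.033, -0.089, 0.086], [0.033, -0.091, 0.085], [0.032, -0.092, 0.083], [0.032, -0.093, 0.081]]}}

```text
clock: 9.7
position: [518.8, 93.9, 338.6]
tcp_rot: [-136.8, -26.8, 35.4]
ft_force: [0.3, 0.1, -2.2]
gripper_width: 0.51
```

Call:
{"op": "send_rows", "data": {"hand": [40, 40, 40, 40, 40, 40, 40, 40], "delta_pos": [[3, 7, -3], [3, 7, -3], [3, 7, -3], [2, 7, -3], [2, 7, -3], [2, 7, -3], [2, 7, -3], [2, 7, -3]], "delta_rot": [[0.032, -0.094, 0.079], [0.031, -0.095, 0.078], [0.031, -0.096, 0.076], [0.03, -0.097, 0.074], [0.03, -0.099, 0.073], [0.029, -0.099, 0.071], [0.029, -0.1, 0.069], [0.028, -0.101, 0.068]]}}

```text
clock: 10.5
position: [537.1, 151.5, 317.4]
tcp_rot: [169.5, -55.3, 111.1]
ft_force: [0.7, 0.3, -1.8]
gripper_width: 0.513
```

```bash
python3 - <<'E'
from goal import *
h=u(98.1)
c,CR=obj_now('med1.pkl'); print('model cover',c.round(1),CR.as_matrix().round(3).tolist())
T,R=tool_for('med1.pkl',[512.9,352,200],C(-h,Z)); goal(T,R)
for n in ('top','side'):
    p,d=robot.capture(n); cv2.imwrite(f"pics/{n}1.png",p[:,:,::-1]); np.save(f"pics/{n}1.npy",d)
w=np.concatenate([cloud(n,np.load(f'pics/{n}1.npy')).reshape(-1,3) for n in('side','top')]); 
E
python3 - <<'E'
import cv2,numpy as np
a=cv2.imread('pics/side1.png')[200:420,180:420]; b=cv2.imread('pics/top1.png')[170:390,60:300]
cv2.imwrite('pics/crop2.png',cv2.resize(np.hstack([a[:,:240],b]),None,fx=1.66,fy=1.66))
E
```

```text
model cover [503.2 354.6 219.9] [[-0.101, -0.971, 0.215], [-0.02, -0.214, -0.977], [0.995, -0.103, 0.002]]
clock 10.5 w 47.2 q [  1.  26. 109.  60.  71. -49.] dpos [  4.5  -3.4 -19.8] rotvec [-0.016  0.102 -0.075] rows 1 per row [  4.5  -3.4 -19.8] [-0.016   0.1024 -0.0751]
```

View pics/crop2.png

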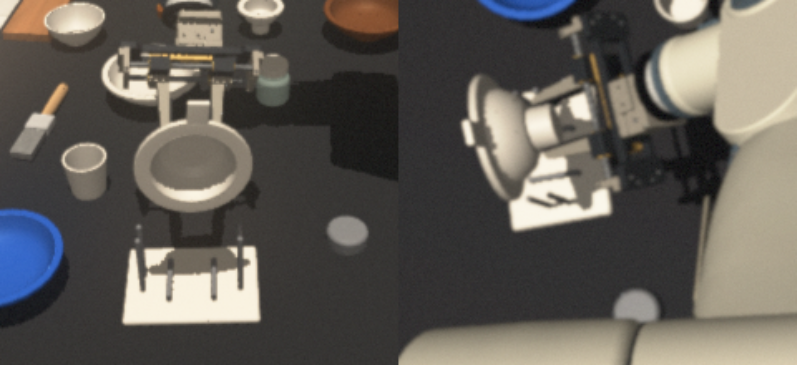

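The picture shows the medium cover held by the knob above the stand, tab up, hollow towards the side camera. I'll correct the residual and measure the held cover.

Call:
{"op": "send_rows", "data": {"hand": [40, 40, 40], "delta_pos": [[4.5, -3.5, -20], [0, 0, 0], [0, 0, 0]], "delta_rot": [[-0.016, 0.1, -0.075], [0, 0, 0], [0, 0, 0]]}}

```text
clock: 10.9
position: [541.3, 147.8, 298.4]
tcp_rot: [-179.1, -55.8, 97.0]
ft_force: [-0.4, 0.0, -1.2]
gripper_width: 0.505
```

```bash
python3 - <<'E'
from goal import *
h=u(98.1)
c,CR=obj_now('med1.pkl'); print('model',c.round(1),CR.as_matrix().round(3).tolist())
T,R=tool_for('med1.pkl',[512.9,352,200],C(-h,Z)); goal(T,R)
for n in ('side','top'):
    p,d=robot.capture(n); np.save(f"pics/{n}2.npy",d); cv2.imwrite(f"pics/{n}2.png",p[:,:,::-1])
    w=cloud(n,d).reshape(-1,3); L=CR.inv().apply(w-c)  # cover frame; face at z=-4
    m=(np.hypot(L[:,0],L[:,1])<71)&(np.hypot(L[:,0],L[:,1])>60)&(abs(L[:,2]+(4 if n=='side' else -4))<8); q=L[m]
    if len(q)>20:
        A=np.c_[q[:,:2],np.ones(len(q))]; s=np.linalg.lstsq(A,q[:,2],rcond=None)[0]; print(n,len(q),'slopes deg x,y',np.degrees(s[:2]).round(1),'z',s[2].round(1))
    m=(np.hypot(L[:,0],L[:,1])<130)&(abs(L[:,2])<12)&(np.hypot(L[:,0],L[:,1])>60); q=L[m]
    t=q[(q[:,0]>78)&(abs(q[:,1])<40)]; print(n,'tab mean y',t[:,1].mean().round(1),'mid',((t.min(0)+t.max(0))/2).round(1),len(t),'y ext',q[:,1].min().round(1),q[:,1].max().round(1),'xmin',q[:,0].min().round(1))
# side image outline on plane of face
K,D,Rc,tc=cal('side'); im=cv2.imread('pics/side2.png'); px=proj('side',c+CR.apply([-66,0,-4]))[0].astype(int); print(px,im[px[1],px[0]])
w=cloud('side',np.load('pics/side2.npy')); 
E
```

```text
model [513.  351.5 200.5] [[0.008, -0.991, 0.135], [0.003, -0.135, -0.991], [1.0, 0.009, 0.002]]
clock 10.9 w 46.5 q [  1.  28. 109.  61.  70. -43.] dpos [ 0.2  0.3 -0.8] rotvec [ 0.003 -0.008  0.006] rows 1 per row [ 0.2  0.3 -0.8] [ 0.0029 -0.0085  0.0057]
side 776 slopes deg x,y [-0.4 -0.2] z -3.4
side tab mean y 1.1 mid [90.   1.  -2.1] 143 y ext -70.7 72.6 xmin -112.3
top 325 slopes deg x,y [-1.3  0.6] z 3.7
top tab mean y 2.6 mid [90.1  2.1 -0.5] 121 y ext -69.0 73.5 xmin -111.3
[293 331] [111 126 136]
```

Call:
{"op": "send_rows", "data": {"hand": [40, 40, 40, 40, 40, 40, 40, 40], "delta_pos": [[0, 0, -20], [0, 0, -20], [0, 0, -15], [0, 0, -12], [0, 0, -12], [0, 0, -10], [0, 0, -8], [0, 0, -4]], "delta_rot": [[0, -0.008, 0.006], [0, 0, 0], [0, 0, 0], [0, 0, 0], [0, 0, 0], [0, 0, 0], [0, 0, 0], [0, 0, 0]]}}

```text
clock: 11.8
position: [542.5, 147.8, 197.3]
tcp_rot: [179.0, -55.7, 99.1]
ft_force: [0.2, 0.6, -2.1]
gripper_width: 0.51
```

```bash
python3 - <<'E'
from goal import *
h=u(98.1)
T,R=tool_for('med1.pkl',[512.9,352,90],C(-h,Z)); goal(T,R)
print(robot.get_obs()['ft_force'].round(1))
E
```

```text
clock 11.8 w 46.9 q [  1.  38. 110.  65.  65. -55.] dpos [-1.   0.3 -9.7] rotvec [ 0.001  0.011 -0.003] rows 1 per row [-1.   0.3 -9.7] [ 0.0013  0.0106 -0.0026]
[ 0.2  0.6 -2.1]
```

Call:
{"op": "send_rows", "data": {"hand": [40, 40, 40, 40, 40], "delta_pos": [[-1, 0.3, -3], [0, 0, -3], [0, 0, -2], [0, 0, -1], [0, 0, 0]], "delta_rot": [[0, 0.01, -0.002], [0, 0, 0], [0, 0, 0], [0, 0, 0], [0, 0, 0]]}}

```text
clock: 12.3
position: [541.8, 148.2, 187.8]
tcp_rot: [180.0, -55.8, 98.1]
ft_force: [-0.4, -0.6, -1.3]
gripper_width: 0.508
```

```bash
python3 - <<'E'
from goal import *
h=u(98.1)
T,R=tool_for('med1.pkl',[512.9,352,90],C(-h,Z)); goal(T,R)
print(robot.get_obs()['ft_force'].round(1))
E
```

```text
clock 12.3 w 46.8 q [  1.  39. 110.  65.  65. -56.] dpos [-0.2 -0.1 -0.2] rotvec [ 0.001  0.    -0.   ] rows 1 per row [-0.2 -0.1 -0.2] [ 0.0008  0.0002 -0.0003]
[-0.4 -0.6 -1.3]
```

Call:
{"op": "send_rows", "data": {"hand": [40, 40, 62, 70, 91.9, 91.9, 91.9, 91.9], "delta_pos": [[0, 0, -0.8], [0, 0, -0.5], [0, 0, 0], [0, 0, 0], [0, 0, 0], [0, 0, 0], [0, 0, 0], [0, 0, 0]], "delta_rot": [[0, 0, 0], [0, 0, 0], [0, 0, 0], [0, 0, 0], [0, 0, 0], [0, 0, 0], [0, 0, 0], [0, 0, 0]]}}

```text
clock: 13.1
position: [542.3, 148.4, 187.9]
tcp_rot: [179.8, -56.0, 98.3]
ft_force: [-0.4, 0.1, -0.1]
gripper_width: 0.992
```

```bash
cat >> goal.py <<'E'
def measure_med(c,CR,tag):
    for n in ('side','top'):
        p,d=robot.capture(n); np.save(f"pics/{n}{tag}.npy",d); cv2.imwrite(f"pics/{n}{tag}.png",p[:,:,::-1])
        w=cloud(n,d).reshape(-1,3); L=CR.inv().apply(w-c); r=np.hypot(L[:,0],L[:,1])
        for z0,nm in ((-4,'face'),(4,'back')):
            q=L[(r<71)&(r>59)&(abs(L[:,2]-z0)<(12 if nm=='face' and n=='side' else 7))]
            if len(q)>40 and (nm=='face')==(n=='side'):
                for _ in range(4):
                    s=np.linalg.lstsq(np.c_[q[:,:2],np.ones(len(q))],q[:,2],rcond=None)[0]; e=q[:,2]-np.c_[q[:,:2],np.ones(len(q))]@s; q=q[abs(e)<2.5*e.std()+.3]
                print(n,nm,len(q),'slope deg x,y',np.degrees(s[:2]).round(1),'z',s[2].round(1))
        t=L[(L[:,0]>78)&(L[:,0]<105)&(abs(L[:,1])<40)&(abs(L[:,2])<14)]
        if len(t): print(n,'tab',len(t),'mean',t.mean(0).round(1),'mid',((t.min(0)+t.max(0))/2).round(1))
E
python3 - <<'E'
from goal import *
h=u(98.1)
measure_med(np.array([512.9,352,90]),C(-h,Z),'3')
E
```

```text
side face 696 slope deg x,y [4.5 0. ] z 0.4
side tab 109 mean [89.9 -1.3  8.2] mid [89.  -1.8  8.9]
top back 59 slope deg x,y [ 0.3 -0.1] z 8.0
top tab 28 mean [95.8 -5.2 11.3] mid [89.8 -4.5 11. ]
```

Call:
{"op": "send_rows", "data": {"hand": [91.9, 91.9, 91.9, 91.9, 91.9, 91.9], "delta_pos": [[1, -8, 6], [3, -20, 14], [4, -28, 20], [4, -28, 30], [0, -20, 40], [0, -20, 40]], "delta_rot": [[0, 0, 0], [0, 0, 0], [0, 0, 0], [0, 0, 0], [0, 0, 0], [0, 0, 0]]}}

```text
clock: 13.8
position: [551.7, 19.8, 339.1]
tcp_rot: [-179.0, -55.9, 97.5]
ft_force: [0.2, 0.1, -0.4]
gripper_width: 0.999
```

```bash
cat >> goal.py <<'E'
STC=np.array([512.9,352,90.]); STR=C(-u(98.1),Z)
E
python3 - <<'E'
from goal import *
measure_med(STC,STR,'4')
a3=np.cross([0,0,0],[0,0,0])
zc=STR.apply([-.0785,0,1]); zc/=np.linalg.norm(zc); xc=STR.apply([1,-.016,.0785]); tab=STC+STR.apply([85,-1.4,11.3]); print('tab',tab.round(1))
q0=obs()[2]; print(q0.round(0))
for a in (40,55,70):
  for sg in(1,-1):
    def pose(g,zc,xc):
        b=np.radians(a); d=-xc*np.cos(b)+zc*np.sin(b); tx=sg*(xc*np.sin(b)+zc*np.cos(b)); return np.array(g)-171*d,C(d,tx)
    T,R=pose(tab+2*xc,zc,xc); q=iks(T,R); T2,R2=pose(tab+2*xc+[0,0,100],zc,xc); ql=iks(T2,R2)
    print(a,sg,T.round(0),None if q is None else q.round(0),None if ql is None else ql.round(0))
    if q is None: continue
    for psi in (-97,-120,-150,180):
        t=u(psi); T,R=pose(np.array([656.5,-84,86])+87*t,-Z,t); f=iks(T,R,q); print('   psi',psi,T.round(0),None if f is None else f.round(0))
E
```

```text
side face 709 slope deg x,y [4.4 0.1] z 0.4
side tab 116 mean [89.7 -1.6  7.9] mid [88.7 -2.   8.9]
top back 142 slope deg x,y [ 1.1 -0.1] z 7.5
top tab 48 mean [95.5  0.9 11.4] mid [91.3 -0.1 10.9]
tab [515.9 341.  175. ]
[-12.  26. 105.  52.  81. -44.]
40 1 [504. 439. 317.] [  48.   36.   84.  -26.   85. -133.] [  48.   30.   80.  -26.   94. -137.]
   psi -97 [ 630. -300.  196.] [-35.  48.  84.  43.  81. 132.]
   psi -120 [ 548. -273.  196.] [-39.  40. 103.  57.  64. 132.]
   psi -150 [ 468. -193.  196.] [-36.  31. 125.  92.  45. 121.]
   psi 180 [439. -84. 196.] [-15.  27. 139. 161.  37.  96.]
40 -1 [504. 439. 317.] [ 48.  36.  84. -26.  85.  47.] [ 48.  30.  80. -26.  94.  43.]
   psi -97 [ 630. -300.  196.] [-35.  48.  84.  43.  81. -48.]
   psi -120 [ 548. -273.  196.] [-39.  40. 103.  57.  64. -48.]
   psi -150 [ 468. -193.  196.] [-36.  31. 125.  92.  45. -59.]
   psi 180 [439. -84. 196.] [-15.  27. 139. 161.  37. -84.]
55 1 [499. 472. 286.] [  51.   43.   80.  -34.   96. -129.] [  51.   37.   77.  -35.  103. -134.]
   psi -97 [ 634. -268.  226.] [-30.  41.  88.  34.  70. 139
[... 527 characters left out ...]
]
70 1 [495. 495. 248.] [  54.   51.   75.  -41.  107. -127.] [  54.   44.   74.  -43.  113. -132.]
   psi -97 [ 639. -228.  247.] [-24.  36.  91.  22.  61. 150.]
   psi -120 [ 584. -210.  247.] [-25.  31. 102.  27.  49. 167.]
   psi -150 [ 531. -157.  247.] [ -21.   24.  114.   30.   32. -165.]
   psi 180 [511. -84. 247.] [ -11.   20.  121.   11.   19. -110.]
70 -1 [495. 495. 248.] [ 54.  51.  75. -41. 107.  53.] [ 54.  44.  74. -43. 113.  48.]
   psi -97 [ 639. -228.  247.] [-24.  36.  91.  22.  61. -30.]
   psi -120 [ 584. -210.  247.] [-25.  31. 102.  27.  49. -13.]
   psi -150 [ 531. -157.  247.] [-21.  24. 114.  30.  32.  15.]
   psi 180 [511. -84. 247.] [-11.  20. 121.  11.  19.  70.]
```

```bash
cat >> goal.py <<'E'
def tabpose(g,zc,xc,a=50,sg=-1):
    b=np.radians(a); d=-xc*np.cos(b)+zc*np.sin(b); tx=sg*(xc*np.sin(b)+zc*np.cos(b)); return np.array(g)-171*d,C(d,tx),d
MZ=STR.apply([-.0785,0,1]); MZ/=np.linalg.norm(MZ); MX=STR.apply([1,-.016,.0785]); MX/=np.linalg.norm(MX); TAB=STC+STR.apply([85,-1.3,11.3])
E
python3 - <<'E'
from goal import *
import goal
x,R0,q0=obs(); up=np.array([0,0,150])
ql=iks(x+up,R0); T,R,d=tabpose(TAB+2*MX,MZ,MX); print('T',T.round(1),'d',d.round(3))
q1=iks(T-70*d+[0,0,60],R); print(ql.round(0),q1.round(0),(T-70*d+[0,0,60]).round(0))
goal.obs=lambda:(x+up,R0,ql)
S=jpath(q1,step=8.3)
for X,RR in S[::2]: print(X.round(0),'tip',(X+RR.apply([0,0,190])).round(0))
E
```

```text
T [500.4 461.9 296.8] d [ 0.09  -0.708 -0.701]
[-12.  16.  98.  51.  92. -31.] [ 53.  38.  72. -31. 104.  46.] [494. 511. 406.]
16 pos [[4, 28, -12], [3, 28, -11], [2, 27, -10], [1, 27, -10], [1, 27, -9], [0, 28, -8], [-1, 28, -7], [-1, 29, -6], [-2, 30, -5], [-3, 31, -4], [-5, 32, -3], [-7, 33, -2], [-9, 35, -1], [-11, 36, 0], [-14, 37, 1], [-17, 37, 2]]
rot [[-0.09, 0.084, 0.066], [-0.1, 0.073, 0.061], [-0.108, 0.061, 0.055], [-0.115, 0.048, 0.05], [-0.12, 0.033, 0.046], [-0.123, 0.018, 0.042], [-0.125, 0.002, 0.039], [-0.124, -0.014, 0.036], [-0.122, -0.03, 0.033], [-0.118, -0.045, 0.032], [-0.111, -0.061, 0.031], [-0.103, -0.075, 0.03], [-0.094, -0.088, 0.03], [-0.083, -0.1, 0.031], [-0.07, -0.111, 0.032], [-0.057, -0.12, 0.034]]
[553.  19. 493.] tip [531. 174. 386.]
[560.  74. 470.] tip [501. 202. 343.]
[563. 129. 450.] tip [477. 219. 306.]
[563. 184. 433.] tip [464. 229. 277.]
[562. 241. 420.] tip [463. 239. 258.]
[556. 302. 410.] tip [471. 255. 247.]
[544. 367. 405.] tip [485. 281. 247.]
[525. 437. 404.] tip [501. 321. 255.]
[494. 511. 406.] tip [511. 377. 273.]
```

Call:
{"op": "send_rows", "data": {"hand": [91.9, 91.9, 91.9, 91.9], "delta_pos": [[0, 0, 35], [0, 0, 40], [0, 0, 40], [0, 0, 35]], "delta_rot": [[0, 0, 0], [0, 0, 0], [0, 0, 0], [0, 0, 0]]}}

```text
clock: 14.3
position: [551.1, 16.8, 493.4]
tcp_rot: [-179.0, -55.8, 97.2]
ft_force: [-0.3, -0.2, -0.3]
gripper_width: 1.003
```

Call:
{"op": "send_rows", "data": {"hand": [91.9, 91.9, 91.9, 91.9, 91.9, 91.9, 91.9, 91.9], "delta_pos": [[4, 28, -12], [3, 28, -11], [2, 27, -10], [1, 27, -10], [1, 27, -9], [0, 28, -8], [-1, 28, -7], [-1, 29, -6]], "delta_rot": [[-0.09, 0.084, 0.066], [-0.1, 0.073, 0.061], [-0.108, 0.061, 0.055], [-0.115, 0.048, 0.05], [-0.12, 0.033, 0.046], [-0.123, 0.018, 0.042], [-0.125, 0.002, 0.039], [-0.124, -0.014, 0.036]]}}

```text
clock: 15.1
position: [560.2, 240.3, 422.7]
tcp_rot: [-148.8, -3.0, 100.3]
ft_force: [-0.2, -0.2, -0.3]
gripper_width: 1.003
```

Call:
{"op": "send_rows", "data": {"hand": [91.9, 91.9, 91.9, 91.9, 91.9, 91.9, 91.9, 91.9], "delta_pos": [[-2, 30, -5], [-3, 31, -4], [-5, 32, -3], [-7, 33, -2], [-9, 35, -1], [-11, 36, 0], [-14, 37, 1], [-17, 37, 2]], "delta_rot": [[-0.122, -0.03, 0.033], [-0.118, -0.045, 0.032], [-0.111, -0.061, 0.031], [-0.103, -0.075, 0.03], [-0.094, -0.088, 0.03], [-0.083, -0.1, 0.031], [-0.07, -0.111, 0.032], [-0.057, -0.12, 0.034]]}}

```text
clock: 15.9
position: [490.2, 520.3, 404.1]
tcp_rot: [178.4, 49.9, 96.0]
ft_force: [0.2, -0.5, -0.5]
gripper_width: 1.0
```

```bash
python3 - <<'E'
from goal import *
T,R,d=tabpose(TAB+2*MX,MZ,MX)
goal(T-60*d,R)
measure_med(STC,STR,'5')
E
```

```text
clock 15.9 w 92.0 q [ 54.  39.  71. -34. 107.  48.] dpos [  4.8 -16.  -65.2] rotvec [0.071 0.043 0.018] rows 2 per row [  2.4  -8.  -32.6] [0.0357 0.0217 0.0089]
side face 560 slope deg x,y [ 4.7 -0. ] z 0.2
side tab 1 mean [ 90.4 -10.2   7. ] mid [ 90.4 -10.2   7. ]
top back 158 slope deg x,y [ 0.8 -0.2] z 7.4
top tab 41 mean [94.6  0.3 11.2] mid [90.  -0.3 10.9]
```

Call:
{"op": "send_rows", "data": {"hand": [91.9, 91.9, 91.9, 91.9], "delta_pos": [[2.5, -8, -32], [2.5, -8, -32], [0, 0, 0], [0, 0, 0]], "delta_rot": [[0.036, 0.022, 0.009], [0.036, 0.022, 0.009], [0, 0, 0], [0, 0, 0]]}}

```text
clock: 16.4
position: [491.1, 507.4, 336.9]
tcp_rot: [-178.1, 45.3, 100.0]
ft_force: [0.3, -0.4, 0.3]
gripper_width: 1.001
```

```bash
python3 - <<'E'
from goal import *
T,R,d=tabpose(TAB+2*MX,MZ,MX)
goal(T,R)
E
```

```text
clock 16.4 w 92.1 q [ 53.  40.  76. -30.  98.  48.] dpos [  9.3 -45.5 -40.1] rotvec [-0.003 -0.008 -0.009] rows 2 per row [  4.6 -22.7 -20.1] [-0.0013 -0.0039 -0.0044]
```

Descend to the tab and grip.

Call:
{"op": "send_rows", "data": {"hand": [91.9, 91.9, 91.9, 91.9, 50, 50, 50, 50], "delta_pos": [[3, -15, -13], [3, -15, -13], [2, -11, -10], [1, -4, -4], [0, 0, 0], [0, 0, 0], [0, 0, 0], [0, 0, 0]], "delta_rot": [[0, -0.004, -0.005], [0, -0.004, -0.005], [0, 0, 0], [0, 0, 0], [0, 0, 0], [0, 0, 0], [0, 0, 0], [0, 0, 0]], "newtons": 60}}

```text
clock: 17.2
position: [502.9, 462.3, 304.3]
tcp_rot: [-179.4, 45.2, 98.4]
ft_force: [0.1, 0.2, 0.1]
gripper_width: 0.673
```

```bash
python3 - <<'E'
from goal import *
T,R,d=tabpose(TAB+2*MX,MZ,MX)
goal(T,R)
measure_med(STC,STR,'6')
a=cv2.imread('pics/side6.png')[200:400,200:400]; b=cv2.imread('pics/top6.png')[170:370,60:260]
cv2.imwrite('pics/crop3.png',cv2.resize(np.hstack([a,b]),None,fx=2,fy=2))
E
```

```text
clock 17.2 w 61.9 q [ 50.  40.  81. -32.  93.  50.] dpos [-2.5 -0.5 -7.5] rotvec [-0.006  0.007  0.004] rows 1 per row [-2.5 -0.5 -7.5] [-0.0058  0.0074  0.0037]
side face 492 slope deg x,y [4.3 0.3] z -0.1
top back 111 slope deg x,y [ 1.1 -0.5] z 7.4
top tab 76 mean [95.9 -6.7  9.6] mid [92.   2.6  3.2]
```

View pics/crop3.png

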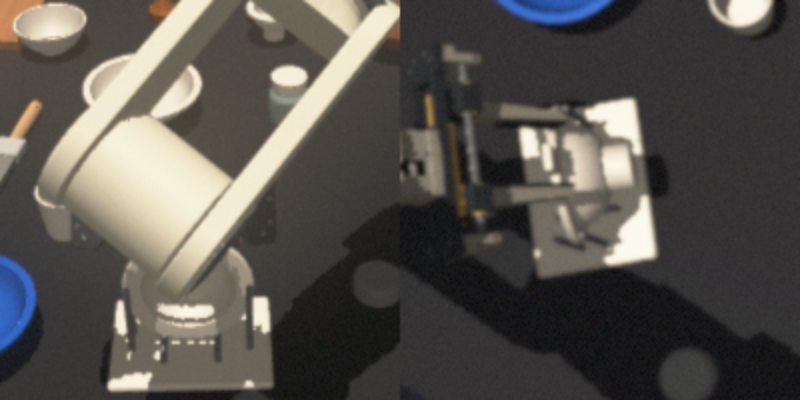

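The cover stands in the stand, with the open fingers straddling the tab; I'll correct by 7 mm and close.

Call:
{"op": "send_rows", "data": {"hand": [60, 60, 60, 20, 20, 20, 20, 20], "delta_pos": [[-1.5, 0, -4], [-1, -0.5, -3], [0, 0, 0], [0, 0, 0], [0, 0, 0], [0, 0, 0], [0, 0, 0], [0, 0, 0]], "delta_rot": [[-0.005, 0.007, 0.004], [0, 0, 0], [0, 0, 0], [0, 0, 0], [0, 0, 0], [0, 0, 0], [0, 0, 0], [0, 0, 0]], "newtons": 60}}

```text
clock: 18.1
position: [499.9, 462.2, 296.4]
tcp_rot: [-178.7, 45.5, 99.2]
ft_force: [0.8, -1.0, -0.6]
gripper_width: 0.276
```

Call:
{"op": "send_rows", "data": {"hand": [20, 20, 20, 20], "delta_pos": [[0, 0, 0], [0, 0, 0], [0, 0, 0], [0, 0, 0]], "delta_rot": [[0, 0, 0], [0, 0, 0], [0, 0, 0], [0, 0, 0]]}}

```text
clock: 18.5
position: [500.1, 462.2, 296.4]
tcp_rot: [-178.7, 45.5, 99.2]
ft_force: [0.2, -0.3, -0.4]
gripper_width: 0.278
```

```bash
python3 - <<'E'
from goal import *
T,R,d=tabpose(TAB+2*MX,MZ,MX)
goal(T,R)
measure_med(STC,STR,'7')
E
```

```text
clock 18.5 w 25.6 q [ 50.  40.  81. -32.  92.  50.] dpos [ 0.3 -0.3  0.4] rotvec [-0.001  0.    -0.002] rows 1 per row [ 0.3 -0.3  0.4] [-0.0006  0.0002 -0.0015]
side face 494 slope deg x,y [3.2 0.9] z -2.0
top back 101 slope deg x,y [ 0.9 -0. ] z 7.7
top tab 148 mean [98.1  1.5  7. ] mid [92.2  0.1  0.6]
```

```bash
python3 - <<'E'
from goal import *
save_rel('med2.pkl',TAB-85*MX,C(MZ,MX))
E
```

Call:
{"op": "send_rows", "data": {"hand": [20, 20, 20, 20, 20, 20, 20], "delta_pos": [[0, 0, 6], [0, 0, 12], [0, 0, 20], [0, 0, 25], [0, 0, 30], [0, 0, 30], [0, 0, 15]], "delta_rot": [[0, 0, 0], [0, 0, 0], [0, 0, 0], [0, 0, 0], [0, 0, 0], [0, 0, 0], [0, 0, 0]]}}

```text
clock: 19.3
position: [498.7, 461.3, 444.1]
tcp_rot: [-178.5, 45.5, 99.3]
ft_force: [0.6, 0.4, -2.5]
gripper_width: 0.274
```

```bash
python3 - <<'E'
from goal import *
c,CR=obj_now('med2.pkl'); print(c.round(1),CR.as_matrix().round(3).tolist(),robot.get_obs()['ft_force'].round(1))
measure_med(c,CR,'8')
x,R0,q0=obs(); print(q0.round(0))
for psi in (-97,-110,-120,-135):
    T,R=tool_for('med2.pkl',[656.5,-84,86+90],C(-Z,u(psi))); q=iks(T,R); print(psi,T.round(0),None if q is None else q.round(0))
T,R=tool_for('med2.pkl',[656.5,-84,86+90],C(-Z,u(-115))); q=iks(T,R)
S=jpath(q,step=8.3); t,r=pickle.load(open('med2.pkl','rb'))
for X,RR in S[::2]: print(X.round(0),(X+RR.apply(t)).round(0), 'lowest',min((X+RR.apply(t+Ro.from_quat(r).apply([72*np.cos(k),72*np.sin(k),0])))[2] for k in np.arange(0,6.3,.3)).round(0))
E
```

```text
[511.5 346.5 237.9] [[0.03, -0.99, 0.14], [-0.075, -0.142, -0.987], [0.997, 0.019, -0.078]] [ 0.6  0.4 -2.5]
side face 886 slope deg x,y [0.1 0. ] z -4.6
top back 216 slope deg x,y [-0.5  0.3] z 2.2
top tab 402 mean [95.1  2.2  2.3] mid [91.6  2.1  0.1]
[ 50.  32.  76. -33. 104.  43.]
-97 [ 632. -279.  307.] [-32.  37.  85.  36.  80. -39.]
-110 [ 589. -269.  307.] [-34.  32.  94.  41.  71. -34.]
-120 [ 558. -254.  307.] [-35.  28. 101.  46.  64. -31.]
-135 [ 517. -223.  307.] [-34.  22. 111.  53.  52. -26.]
20 pos [[23, -35, -14], [21, -35, -13], [18, -36, -12], [15, -36, -12], [13, -36, -11], [11, -36, -10], [9, -36, -9], [7, -36, -8], [5, -36, -8], [4, -35, -7], [2, -35, -6], [1, -36, -5], [-1, -36, -5], [-2, -36, -4], [-4, -36, -3], [-6, -37, -3], [-8, -37, -2], [-10, -37, -2], [-12, -37, -2], [-14, -37, -1]]
rot [[0.05, 0.089, -0.032], [0.059, 0.081, -0.033], [0.067, 0.072, -0.034], [0.074, 0.062, -0.035], [0.079, 0.052, -0.036], [0.084, 0.041, -0.037], [0.086, 0.03, -0.039], [0.088, 0.018, -0.041], [0.088, 0.007, -0.044], [0.087, -0.004, -0.046], [0.084, -0.015, -0.049], [0.08, -0.025, -0.052], [0.074, -0.034, -0.055], [0.068, -0.043, -0.059], [0.06, -0.05, -0.062], [0.052, -0.056, -0.066], [0.043, -0.06, -0.069], [0.034, -0.064, -0.073], [0.025, -0.065, -0.076], [0.015, -0.066, -0.08]]
[500. 458. 444.] [513. 343. 238.] lowest 167.0
[544. 388. 418.] [514. 297. 202.] lowest 131.0
[577. 316. 394.] [513. 260. 174.] lowest 107.0
[601. 245. 373.] [514. 229. 154.] lowest 91.0
[617. 173. 356.] [520. 203. 142.] lowest 85.0
[626. 102. 341.] [533. 177. 137.] lowest 88.0
[630.  31. 330.] [554. 147. 138.] lowest 98.0
[627. -41. 321.] [580. 109. 144.] lowest 113.0
[ 617. -113.  315.] [609.  59. 153.] lowest 133.0
[ 600. -187.  310.] [636.  -5. 164.] lowest 154.0
[ 573. -262.  307.] [657. -84. 176.] lowest 176.0
```

Call:
{"op": "send_rows", "data": {"hand": [20, 20, 20, 20, 20, 20, 20, 20], "delta_pos": [[20, -30, 6], [21, -35, 2], [18, -36, -2], [15, -36, -2], [13, -36, -4], [11, -36, -4], [9, -36, -4], [7, -36, -4]], "delta_rot": [[0.05, 0.089, -0.032], [0.059, 0.081, -0.033], [0.067, 0.072, -0.034], [0.074, 0.062, -0.035], [0.079, 0.052, -0.036], [0.084, 0.041, -0.037], [0.086, 0.03, -0.039], [0.088, 0.018, -0.041]]}}

```text
clock: 20.2
position: [611.7, 175.8, 420.0]
tcp_rot: [-154.7, 5.8, 95.9]
ft_force: [-0.3, -0.5, -1.8]
gripper_width: 0.277
```

Call:
{"op": "send_rows", "data": {"hand": [20, 20, 20, 20, 20, 20, 20, 20], "delta_pos": [[5, -36, -4], [4, -35, -7], [2, -35, -6], [1, -36, -5], [-1, -36, -5], [-2, -36, -4], [-4, -36, -3], [-6, -37, -3]], "delta_rot": [[0.088, 0.007, -0.044], [0.087, -0.004, -0.046], [0.084, -0.015, -0.049], [0.08, -0.025, -0.052], [0.074, -0.034, -0.055], [0.068, -0.043, -0.059], [0.06, -0.05, -0.062], [0.052, -0.056, -0.066]]}}

```text
clock: 21.0
position: [608.1, -124.3, 369.0]
tcp_rot: [-164.9, -31.2, 73.4]
ft_force: [0.5, 0.3, -2.2]
gripper_width: 0.274
```

Call:
{"op": "send_rows", "data": {"hand": [20, 20, 20, 20, 20], "delta_pos": [[-8, -37, -2], [-10, -37, -2], [-12, -37, -2], [-14, -37, -1], [0, 0, 0]], "delta_rot": [[0.043, -0.06, -0.069], [0.034, -0.064, -0.073], [0.025, -0.065, -0.076], [0.015, -0.066, -0.08], [0, 0, 0]]}}

```text
clock: 21.5
position: [557.9, -282.4, 353.1]
tcp_rot: [-179.0, -43.1, 63.6]
ft_force: [0.6, 0.9, -1.7]
gripper_width: 0.272
```

```bash
cat >> goal.py <<'E'
def fitmed(tag,exp):
    """inverted cover in hand: fit face plane and circle from the top view, in world"""
    c,CR=exp
    for n in ('top','side'):
        p,d=robot.capture(n); np.save(f"pics/{n}{tag}.npy",d); cv2.imwrite(f"pics/{n}{tag}.png",p[:,:,::-1])
        w=cloud(n,d).reshape(-1,3); L=CR.inv().apply(w-c); r=np.hypot(L[:,0],L[:,1])
        q=L[(r<71)&(r>58)&(abs(L[:,2]+4)<7)]
        if len(q)<60: print(n,'few',len(q)); continue
        for _ in range(4):
            A=np.c_[q[:,:2],np.ones(len(q))]; s=np.linalg.lstsq(A,q[:,2],rcond=None)[0]; e=q[:,2]-A@s; q=q[abs(e)<2.5*e.std()+.3]
        print(n,len(q),'face slope deg',np.degrees(s[:2]).round(1),'z',s[2].round(1))
        e=L[(r<80)&(r>55)&(abs(L[:,2]+4)<7)&(L[:,0]<55)]; ang=np.arctan2(e[:,1],e[:,0]); rim=[]
        for a in np.arange(-3.1,3.1,.1):
            k=e[abs(ang-a)<.06]
            if len(k)>2: rim.append(k[np.argmax(np.hypot(k[:,0],k[:,1]))])
        rim=np.array(rim); print('   circle (cover frame)',[np.round(v,1) for v in rob(rim)])
E
python3 - <<'E'
from goal import *
e=obj_now('med2.pkl'); print(e[0].round(1),e[1].as_matrix().round(3).tolist())
fitmed('9',e)
T,R=tool_for('med2.pkl',[656.5,-84,86+90],C(-Z,u(-115))); goal(T,R)
E
```

```text
[644.6 -98.6 232.5] [[-0.433, -0.901, 0.01], [-0.9, 0.433, 0.055], [-0.054, 0.015, -0.998]]
top 1418 face slope deg [-0.5  0. ] z -4.0
   circle (cover frame) [array([-0.4,  1.4]), np.float64(71.2), np.int64(50), np.int64(58)]
side 279 face slope deg [-0.5  0. ] z -4.7
   circle (cover frame) [array([-5.7,  4.3]), np.float64(70.8), np.int64(38), np.int64(54)]
clock 21.6 w 25.3 q [-37.  27.  96.  44.  74. -31.] dpos [ 14.1  17.3 -46.1] rotvec [-0.056  0.007  0.006] rows 2 per row [  7.    8.6 -23.1] [-0.0281  0.0035  0.0031]
```

```bash
python3 - <<'E'
from goal import *
c,CR=obj_now('med2.pkl'); zc=CR.apply([.0087,0,1]); xc=CR.apply([1,0,-.0087])
save_rel('med2.pkl',c+CR.apply([-.3,1.2,-.2]),C(zc,xc))
T,R=tool_for('med2.pkl',[656.5,-84,86+60],C(-Z,u(-115))); goal(T,R)
E
```

```text
clock 21.6 w 25.3 q [-37.  27.  96.  44.  74. -31.] dpos [ 14.6  15.5 -78. ] rotvec [-0.048  0.003  0.006] rows 2 per row [  7.3   7.7 -39. ] [-0.0242  0.0017  0.0031]
```

Call:
{"op": "send_rows", "data": {"hand": [20, 20, 20, 20, 20, 20], "delta_pos": [[5, 5.5, -20], [5, 5, -22], [4.5, 5, -22], [0, 0, -8], [0, 0, -3], [0, 0, 0]], "delta_rot": [[-0.016, 0.001, 0.002], [-0.016, 0.001, 0.002], [-0.016, 0.001, 0.002], [0, 0, 0], [0, 0, 0], [0, 0, 0]]}}

```text
clock: 22.2
position: [575.8, -256.2, 274.8]
tcp_rot: [-179.6, -40.4, 65.5]
ft_force: [-0.8, 0.6, -1.8]
gripper_width: 0.274
```

```bash
python3 - <<'E'
from goal import *
e=obj_now('med2.pkl'); print(e[0].round(1),e[1].as_matrix()[:,2].round(3))
fitmed('10',e)
T,R=tool_for('med2.pkl',[656.5,-84,86],C(-Z,u(-115))); goal(T,R)
# large centre again, from top depth/outline seen
w=cloud('top',np.load('pics/top10.npy')).reshape(-1,3); q=w[(np.hypot(w[:,0]-656,w[:,1]+84)<95)&(abs(w[:,2]-56)<4)&(np.hypot(w[:,0]-656,w[:,1]+84)>70)]; print('large rim pts',len(q)); 
e=[]; a=np.arctan2(q[:,1]+84,q[:,0]-656)
for k in np.arange(-3.1,3.1,.1):
    s=q[abs(a-k)<.05]
    if len(s)>2: e.append(s[np.argmax(np.hypot(s[:,0]-656,s[:,1]+84))])
print('large',rob(np.array(e)))
E
```

```text
[655.4 -75.3 145. ] [-0.007  0.001 -1.   ]
top 1270 face slope deg [0.1 0.1] z -3.8
   circle (cover frame) [array([-0.1,  0.3]), np.float64(71.1), np.int64(49), np.int64(58)]
side 379 face slope deg [-0.3  0.6] z -4.7
   circle (cover frame) [array([-1.8,  0.4]), np.float64(71.3), np.int64(36), np.int64(53)]
clock 22.3 w 25.3 q [-34.  33.  99.  45.  65. -35.] dpos [ -2.1  -7.  -60.2] rotvec [ 0.    -0.006 -0.011] rows 2 per row [ -1.1  -3.5 -30.1] [ 0.0001 -0.0028 -0.0057]
large rim pts 564
large (array([655.70488509, -83.89143689]), np.float64(87.0246044523503), 34, 34)
```

Call:
{"op": "send_rows", "data": {"hand": [20, 20, 20, 20, 20, 20], "delta_pos": [[-2.5, -7, 0], [0, 0, -10], [0, 0, -15], [0, 0, -15], [0, 0, -8], [0, 0, -2]], "delta_rot": [[0, -0.006, -0.011], [0, 0, 0], [0, 0, 0], [0, 0, 0], [0, 0, 0], [0, 0, 0]]}}

```text
clock: 22.9
position: [572.9, -265.8, 223.3]
tcp_rot: [179.6, -40.5, 65.1]
ft_force: [0.1, 0.5, -2.6]
gripper_width: 0.27
```

```bash
python3 - <<'E'
from goal import *
e=obj_now('med2.pkl'); print(e[0].round(1),e[1].as_matrix()[:,2].round(3))
T,R=tool_for('med2.pkl',[656.2,-84,86],C(-Z,u(-115))); goal(T,R)
E
```

```text
[656.6 -86.5  93.9] [ 0.004 -0.002 -1.   ]
clock 22.9 w 24.8 q [-35.  37.  99.  47.  62. -40.] dpos [ 0.5  2.  -7.9] rotvec [0.002 0.004 0.002] rows 1 per row [ 0.5  2.  -7.9] [0.0021 0.0038 0.0024]
```

Call:
{"op": "send_rows", "data": {"hand": [20, 20, 20, 20, 20, 20], "delta_pos": [[0.5, 2, -2], [0, 0, -2], [0, 0, -1.5], [0, 0, -1], [0, 0, -0.5], [0, 0, 0]], "delta_rot": [[0.002, 0.004, 0.002], [0, 0, 0], [0, 0, 0], [0, 0, 0], [0, 0, 0], [0, 0, 0]]}}

```text
clock: 23.5
position: [573.8, -263.4, 215.8]
tcp_rot: [179.9, -40.6, 65.0]
ft_force: [0.1, -0.3, -2.3]
gripper_width: 0.275
```

```bash
python3 - <<'E'
from goal import *
e=obj_now('med2.pkl'); print(e[0].round(1),e[1].as_matrix()[:,2].round(3),robot.get_obs()['ft_force'].round(1))
T,R=tool_for('med2.pkl',[656.2,-84,86],C(-Z,u(-115))); goal(T,R)
E
```

```text
[656.5 -83.5  86.5] [-0.     0.001 -1.   ] [ 0.1 -0.3 -2.3]
clock 23.5 w 25.3 q [-35.  37.  99.  47.  61. -40.] dpos [-0.4 -0.4 -0.4] rotvec [-0.001 -0.    -0.   ] rows 1 per row [-0.4 -0.4 -0.4] [-0.0007 -0.0004 -0.0002]
```

Call:
{"op": "send_rows", "data": {"hand": [20, 20, 20], "delta_pos": [[-0.4, -0.4, -0.7], [0, 0, -0.5], [0, 0, 0]], "delta_rot": [[0, 0, 0], [0, 0, 0], [0, 0, 0]]}}

```text
clock: 23.8
position: [573.6, -264.0, 215.4]
tcp_rot: [179.9, -40.6, 65.1]
ft_force: [0.1, -0.0, -1.2]
gripper_width: 0.278
```

```bash
python3 - <<'E'
from goal import *
e=obj_now('med2.pkl'); print(e[0].round(1),e[1].as_matrix()[:,2].round(3),robot.get_obs()['ft_force'].round(1))
fitmed('11',(np.array([656.2,-84,86]),C(-Z,u(-115))))
E
```

```text
[656.4 -84.1  86.2] [ 0.001  0.001 -1.   ] [ 0.1 -0.  -1.2]
top 1147 face slope deg [0.2 0.2] z -4.4
   circle (cover frame) [array([ 0. , -0.3]), np.float64(71.4), np.int64(47), np.int64(57)]
side 355 face slope deg [0.  0.5] z -4.9
   circle (cover frame) [array([-1.9,  0.5]), np.float64(71.6), np.int64(36), np.int64(52)]
```

Call:
{"op": "send_rows", "data": {"hand": [20, 40, 60, 80, 91.9, 91.9, 91.9, 91.9], "delta_pos": [[0, 0, -0.7], [0, 0, 0], [0, 0, 0], [0, 0, 0], [0, 0, 0], [-4, -8, 11], [-9, -19, 24], [-11, -23, 30]], "delta_rot": [[0, 0, 0], [0, 0, 0], [0, 0, 0], [0, 0, 0], [0, 0, 0], [0, 0, 0], [0, 0, 0], [0, 0, 0]]}}

```text
clock: 24.7
position: [548.5, -312.7, 279.0]
tcp_rot: [-179.6, -40.7, 64.9]
ft_force: [1.1, -0.6, -0.2]
gripper_width: 0.856
```

```bash
python3 - <<'E'
from goal import *
fitmed('12',(np.array([656.2,-84,86]),C(-Z,u(-115))))
im=cv2.imread('pics/top12.png')
# large rim centre now
w=cloud('top',np.load('pics/top12.npy')).reshape(-1,3); rr=np.hypot(w[:,0]-656,w[:,1]+84); q=w[(rr<95)&(abs(w[:,2]-56)<4)&(rr>74)]
e=[]; a=np.arctan2(q[:,1]+84,q[:,0]-656)
for k in np.arange(-3.1,3.1,.1):
    s=q[abs(a-k)<.05]
    if len(s)>2: e.append(s[np.argmax(np.hypot(s[:,0]-656,s[:,1]+84))])
print('large',rob(np.array(e)), 'z',np.median(q[:,2]), 'slope',np.degrees(np.linalg.lstsq(np.c_[q[:,:2],np.ones(len(q))],q[:,2],rcond=None)[0][:2]).round(1))
# inside floor of medium and mouth
L=w-[656.2,-84,0]; r=np.hypot(L[:,0],L[:,1])
for lo,hi in ((0,20),(20,26),(26,32),(32,40),(40,48),(48,52),(52,56),(56,62)): m=(r>lo)&(r<hi); print(lo,hi,np.nanmedian(L[m,2]).round(1),end='; ')
# small cover: circle from rim (top)
m=comp(im,(471,262),100); P,c=outline('top',m,58); ce,rad,aa,b=rob(P); print('\nsmall',ce.round(1),rad.round(1))
L=P[:,:2]-ce; k=np.hypot(*L.T)>60; print('tab far mean',P[k].mean(0).round(1),'ang',np.degrees(np.arctan2(*L[k].mean(0)[::-1])).round(1))
for n in('top','side'):
    w=cloud(n,np.load(f'pics/{n}12.npy')).reshape(-1,3); L=w-[ce[0],ce[1],0]; a=u(-52.3); s=L@a; t=L@np.array([-a[1],a[0],0])
    q=L[(s>52)&(s<74)&(abs(t)<25)&(w[:,2]>46)&(w[:,2]<66)]; tt=t[(s>52)&(s<74)&(abs(t)<25)&(w[:,2]>46)&(w[:,2]<66)]; print(n,'tab z',np.median(q[:,2]).round(1),'lat mid',(tt.min()/2+tt.max()/2).round(1),tt.mean().round(1),len(q))
E
```

```text
top 1160 face slope deg [0.  0.2] z -4.3
   circle (cover frame) [array([-0.5, -0.3]), np.float64(71.1), np.int64(45), np.int64(58)]
side 343 face slope deg [-0.4  0.2] z -4.9
   circle (cover frame) [array([-2.2,  0.5]), np.float64(71.0), np.int64(39), np.int64(56)]
large (array([655.97735791, -83.64692071]), np.float64(87.09989449954062), 58, 59) z 56.03587867491345 slope [-0.1 -0. ]
0 20 52.3; 20 26 52.2; 26 32 52.7; 32 40 56.8; 40 48 65.3; 48 52 80.5; 52 56 90.3; 56 62 90.0; 
small [ 300.2 -130.8] 259.9
tab far mean [ 286.8 -165.1   58. ] ang -111.3
  return _methods._mean(a, axis=axis, dtype=dtype,
  ret = ret.dtype.type(ret / rcount)
Traceback (most recent call last):
ValueError: zero-size array to reduction operation minimum which has no identity
```

```bash
cat >> goal.py <<'E'
def vpose(g,xt):   # tool down, tool x along xt
    return np.array(g)+[0,0,171],C([0,0,-1],xt)
E
python3 - <<'E'
from goal import *
for n in('top','side'):
    w=cloud(n,np.load(f'pics/{n}0.npy')).reshape(-1,3); w=w[(np.hypot(w[:,0]-485,w[:,1]+330)<85)&(abs(w[:,2]-58)<4)]
    L=w[:,:2]-[485,-330]; ang=np.arctan2(L[:,1],L[:,0]); a0=np.radians(-52.3); dev=np.angle(np.exp(1j*(ang-a0))); rim=[]
    for k in np.arange(-3.1,3.1,.15):
        s=w[(abs(ang-k)<.08)&(abs(dev)>.6)]
        if len(s)>1: rim.append(s[np.argmax(np.hypot(s[:,0]-485,s[:,1]+330))])
    c,r,x,y=rob(np.array(rim)); L=w[:,:2]-c; rr=np.hypot(*L.T); t=L[(rr>54)]
    print(n,c.round(1),r.round(1),'tab ang',np.degrees(np.arctan2(*t.mean(0)[::-1])).round(1),len(t),'rmax',rr.max().round(1),'z',np.median(w[:,2]).round(1))
    q=w[(rr<50)]; print('slope',np.degrees(np.linalg.lstsq(np.c_[q[:,:2],np.ones(len(q))],q[:,2],rcond=None)[0][:2]).round(1))
x,R0,q0=obs(); print(x.round(0),q0.round(0))
a=-52.3; ce=np.array([485,-329.5,0])
for s in (1,-1):
    T,R=vpose(ce+61*u(a)+[0,0,62],s*u(a)); goal(T+[0,0,60],R); q=iks(T,R); print(s,T.round(0),q.round(0))
    for psi in (-20,-52,-80,-160,160,90,40):
        T2,R2=vpose(np.array([656.2,-84,114])+61*u(psi),s*u(psi)); qq=iks(T2,R2,q); print(psi,T2.round(0),None if qq is None else qq.round(0))
E
```

```text
top [ 485.  -328.8] 45.6 tab ang -52.9 95 rmax 72.6 z 58.2
slope [-0.  0.]
side [ 484.2 -326.6] 44.5 tab ang -52.5 23 rmax 75.5 z 58.4
slope [0.5 0. ]
[ 549. -316.  283.] [-40.  33.  97.  42.  69. -37.]
clock 24.8 w 87.4 q [-40.  33.  97.  42.  69. -37.] dpos [-26.8 -61.9  10. ] rotvec [-0.09   0.838 -1.948] rows 15 per row [-1.8 -4.1  0.7] [-0.006   0.0559 -0.1299]
1 [ 522. -378.  233.] [-36.  33.  98.  -0.  49. 106.]
-20 [ 714. -105.  285.] [ -8.  35.  86.  -0.  59. 102.]
-52 [ 694. -132.  285.] [-11.  34.  88.   0.  58. 131.]
-80 [ 667. -144.  285.] [-12.  32.  91.   0.  57. 158.]
-160 [ 599. -105.  285.] [ -10.   26.  101.    0.   52. -120.]
160 [599. -63. 285.] [ -6.  26. 102.  -0.  52. -76.]
90 [656. -23. 285.] [-2. 30. 95. -0. 55. -2.]
40 [703. -45. 285.] [-4. 34. 88. -0. 58. 46.]
clock 24.8 w 87.4 q [-40.  33.  97.  42.  69. -37.] dpos [-26.8 -61.9  10. ] rotvec [-0.739 -0.079  1.045] rows 9 per row [-3.  -6.9  1.1] [-0.0821 -0.0088  0.1162]
-1 [ 522. -378.  233.] [-36.  33.  98.   0.  49. -74.]
-20 [ 714. -105.  285.] [ -8.  35.  86.  -0.  59. -78.]
-52 [ 694. -132.  285.] [-11.  34.  88.   0.  58. -49.]
-80 [ 667. -144.  285.] [-12.  32.  91.   0.  57. -22.]
-160 [ 599. -105.  285.] [-10.  26. 101.   0.  52.  60.]
160 [599. -63. 285.] [ -6.  26. 102.   0.  52. 104.]
90 [656. -23. 285.] None
40 [703. -45. 285.] [  -4.   34.   88.   -0.   58. -134.]
```

Call:
{"op": "send_rows", "data": {"hand": [91.9, 91.9, 91.9], "delta_pos": [[-8, -17, 30], [-5, -10, 40], [0, 0, 20]], "delta_rot": [[0, 0, 0], [0, 0, 0], [0, 0, 0]]}}

```text
clock: 25.1
position: [534.0, -343.6, 373.5]
tcp_rot: [-179.9, -40.6, 64.8]
ft_force: [0.5, -0.8, 0.8]
gripper_width: 0.999
```

```bash
cat >> goal.py <<'E'
SA=-52.6; SC=np.array([485,-329.,0]); 
E
python3 - <<'E'
from goal import *
T,R=vpose(SC+61*u(SA)+[0,0,62],-u(SA)); goal(T+[0,0,70],R)
E
```

```text
clock 25.1 w 91.9 q [-42.  27.  93.  39.  78. -32.] dpos [-12.  -33.9 -70.5] rotvec [-0.739 -0.082  1.043] rows 9 per row [-1.3 -3.8 -7.8] [-0.0821 -0.0091  0.1159]
```

Call:
{"op": "send_rows", "data": {"hand": [91.9, 91.9, 91.9, 91.9, 91.9, 91.9, 91.9, 91.9], "delta_pos": [[-1.5, -4, -5], [-1.5, -4, -6], [-1.5, -4, -7], [-1.5, -4, -8], [-1.5, -4, -8], [-1.5, -4, -8], [-1, -4, -9], [-1, -4, -9]], "delta_rot": [[-0.082, -0.009, 0.116], [-0.082, -0.009, 0.116], [-0.082, -0.009, 0.116], [-0.082, -0.009, 0.116], [-0.082, -0.009, 0.116], [-0.082, -0.009, 0.116], [-0.082, -0.009, 0.116], [-0.082, -0.009, 0.116]]}}

```text
clock: 25.9
position: [524.0, -373.2, 313.4]
tcp_rot: [178.2, -3.1, 123.2]
ft_force: [-0.8, -0.2, -1.3]
gripper_width: 1.002
```

Call:
{"op": "send_rows", "data": {"hand": [91.9, 91.9, 91.9], "delta_pos": [[-1, -4, -9], [0, 0, 0], [0, 0, 0]], "delta_rot": [[-0.082, -0.009, 0.116], [0, 0, 0], [0, 0, 0]]}}

```text
clock: 26.2
position: [523.1, -374.3, 301.7]
tcp_rot: [-179.3, 0.9, 130.2]
ft_force: [0.1, -0.3, 0.1]
gripper_width: 0.998
```

```bash
python3 - <<'E'
from goal import *
T,R=vpose(SC+61*u(SA)+[0,0,62],-u(SA)); goal(T,R)
E
```

```text
clock 26.2 w 91.8 q [-35.  28.  96.  -1.  55. -75.] dpos [ -1.   -3.1 -68.7] rotvec [ 0.019  0.    -0.049] rows 2 per row [ -0.5  -1.6 -34.4] [ 0.0095  0.0002 -0.0246]
```

Call:
{"op": "send_rows", "data": {"hand": [91.9, 91.9, 91.9, 91.9, 60, 50, 50, 50], "delta_pos": [[-0.5, -1.6, -20], [-0.5, -1.5, -20], [0, 0, -18], [0, 0, -8], [0, 0, -1], [0, 0, 0], [0, 0, 0], [0, 0, 0]], "delta_rot": [[0.01, 0, -0.025], [0.009, 0, -0.024], [0, 0, 0], [0, 0, 0], [0, 0, 0], [0, 0, 0], [0, 0, 0], [0, 0, 0]]}}

```text
clock: 27.0
position: [521.5, -377.8, 227.8]
tcp_rot: [179.7, -0.5, 126.3]
ft_force: [0.5, 1.1, 1.3]
gripper_width: 0.674
```

```bash
python3 - <<'E'
from goal import *
T,R=vpose(SC+61*u(SA)+[0,0,62],-u(SA)); goal(T,R)
for n in('side','top'):
    p,d=robot.capture(n); np.save(f"pics/{n}13.npy",d); cv2.imwrite(f"pics/{n}13.png",p[:,:,::-1])
a=cv2.imread('pics/side13.png')[150:290,200:440]; b=cv2.imread('pics/top13.png')[140:340,280:580]
cv2.imwrite('pics/crop4.png',np.hstack([cv2.resize(a,(400,233)),cv2.resize(b,(350,233))]))
E
```

```text
clock 27.0 w 62.0 q [-36.  33.  98.   1.  49. -73.] dpos [0.6 0.3 5.2] rotvec [-0.01  -0.001  0.019] rows 1 per row [0.6 0.3 5.2] [-0.0101 -0.0009  0.0188]
```

View pics/crop4.png

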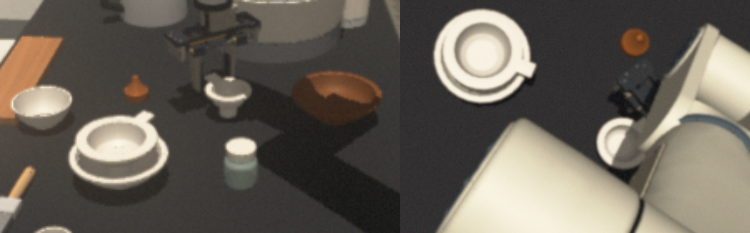

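The medium cover sits concentrically in the large one; fingers straddle the small cover's tab. I'll correct height and close.

Call:
{"op": "send_rows", "data": {"hand": [60, 60, 18, 18, 18, 18, 18, 18], "delta_pos": [[0.6, 0.3, 4.5], [0, 0, 0.5], [0, 0, 0], [0, 0, 0], [0, 0, 0], [0, 0, 0], [0, 0, 0], [0, 0, 0]], "delta_rot": [[-0.01, 0, 0.019], [0, 0, 0], [0, 0, 0], [0, 0, 0], [0, 0, 0], [0, 0, 0], [0, 0, 0], [0, 0, 0]], "newtons": 50}}

```text
clock: 27.9
position: [522.7, -377.6, 235.0]
tcp_rot: [-180.0, 0.2, 127.5]
ft_force: [0.5, -0.1, 0.2]
gripper_width: 0.276
```

Call:
{"op": "send_rows", "data": {"hand": [18, 18, 18], "delta_pos": [[0, 0, 0], [0, 0, 0], [0, 0, 0]], "delta_rot": [[0, 0, 0], [0, 0, 0], [0, 0, 0]]}}

```text
clock: 28.2
position: [522.7, -377.6, 235.0]
tcp_rot: [-180.0, 0.2, 127.5]
ft_force: [-0.0, -0.3, 0.6]
gripper_width: 0.276
```

```bash
python3 - <<'E'
from goal import *
T,R=vpose(SC+61*u(SA)+[0,0,62],-u(SA)); goal(T,R)
save_rel('small.pkl',SC,C(Z,u(SA)))
E
```

```text
clock 28.2 w 25.4 q [-36.  33.  98.  -0.  49. -73.] dpos [-0.7  0.2 -2. ] rotvec [ 0.003  0.002 -0.002] rows 1 per row [-0.7  0.2 -2. ] [ 0.0027  0.0016 -0.0021]
```

Call:
{"op": "send_rows", "data": {"hand": [18, 18, 18, 18, 18, 18, 18, 18], "delta_pos": [[0, 0, 10], [0, 0, 25], [0, 0, 40], [0, 0, 40], [10, 15, 25], [25, 35, 10], [30, 40, 0], [30, 40, 0]], "delta_rot": [[0, 0, 0], [0, 0, 0], [0, 0, 0], [0, 0, 0], [0, 0, 0], [0, 0, 0], [0, 0, 0], [0, 0, 0]]}}

```text
clock: 29.0
position: [615.0, -247.9, 395.4]
tcp_rot: [-179.9, 0.2, 127.0]
ft_force: [0.6, -0.1, -1.5]
gripper_width: 0.279
```

Call:
{"op": "send_rows", "data": {"hand": [18, 18, 18, 18, 18, 18], "delta_pos": [[30, 40, 0], [25, 35, 0], [10, 20, 0], [5, 10, 0], [0, 0, 0], [0, 0, 0]], "delta_rot": [[0, 0, 0], [0, 0, 0], [0, 0, 0], [0, 0, 0], [0, 0, 0], [0, 0, 0]]}}

```text
clock: 29.6
position: [688.3, -134.3, 399.2]
tcp_rot: [179.9, 0.3, 127.4]
ft_force: [-0.5, 0.3, -1.5]
gripper_width: 0.272
```

```bash
cat >> goal.py <<'E'
def fitsmall(tag,exp):
    c,CR=exp
    for n in ('top','side'):
        p,d=robot.capture(n); np.save(f"pics/{n}{tag}.npy",d); cv2.imwrite(f"pics/{n}{tag}.png",p[:,:,::-1])
        w=cloud(n,d).reshape(-1,3); L=CR.inv().apply(w-c); r=np.hypot(L[:,0],L[:,1])
        q=L[(r<45)&(r>34)&(abs(L[:,2]-58)<6)]
        if len(q)<60: print(n,'few',len(q)); continue
        for _ in range(4):
            A=np.c_[q[:,:2],np.ones(len(q))]; s=np.linalg.lstsq(A,q[:,2],rcond=None)[0]; e=q[:,2]-A@s; q=q[abs(e)<2.5*e.std()+.3]
        e=L[(r<52)&(r>34)&(abs(L[:,2]-58)<6)&(L[:,0]<30)]; ang=np.arctan2(e[:,1],e[:,0]); rim=[]
        for a in np.arange(-3.1,3.1,.12):
            k=e[abs(ang-a)<.08]
            if len(k)>1: rim.append(k[np.argmax(np.hypot(k[:,0],k[:,1]))])
        print(n,len(q),'slope deg',np.degrees(s[:2]).round(1),'z',s[2].round(1),'circle',[np.round(v,1) for v in rob(np.array(rim))])
E
python3 - <<'E'
from goal import *
e=obj_now('small.pkl'); print(e[0].round(1),e[1].as_matrix()[:,2].round(3),robot.get_obs()['ft_force'].round(1))
fitsmall('14',e)
T,R=tool_for('small.pkl',[656.2,-84,52+60],C(Z,u(SA))); goal(T,R)
E
```

```text
[651.4 -85.8 164.1] [-0.003  0.001  1.   ] [-0.5  0.3 -1.5]
top 197 slope deg [ 2.  -2.3] z 59.1 circle [array([ 0.8, -1.1]), np.float64(45.6), np.int64(16), np.int64(16)]
side 204 slope deg [ 0.5 -0.1] z 58.0 circle [array([-2.4,  0.6]), np.float64(44.8), np.int64(30), np.int64(40)]
clock 29.7 w 25.1 q [-11.  27.  84.  -0.  69. -48.] dpos [  5.8   2.3 -52.2] rotvec [0.001 0.003 0.004] rows 2 per row [  2.9   1.1 -26.1] [0.0005 0.0015 0.002 ]
```

Call:
{"op": "send_rows", "data": {"hand": [18, 18, 18, 18, 18, 18, 18, 18], "delta_pos": [[3, 1.3, -20], [2.8, 1, -20], [0, 0, -15], [0, 0, -15], [0, 0, -10], [0, 0, -6], [0, 0, -3], [0, 0, 0]], "delta_rot": [[0, 0.003, 0.004], [0, 0, 0], [0, 0, 0], [0, 0, 0], [0, 0, 0], [0, 0, 0], [0, 0, 0], [0, 0, 0]]}}

```text
clock: 30.5
position: [691.5, -137.4, 301.4]
tcp_rot: [-179.8, 0.1, 127.2]
ft_force: [-0.4, 0.1, -1.8]
gripper_width: 0.273
```

```bash
python3 - <<'E'
from goal import *
e=obj_now('small.pkl'); print(e[0].round(1),e[1].as_matrix()[:,2].round(3),robot.get_obs()['ft_force'].round(1))
fitsmall('15',e)
T,R=tool_for('small.pkl',[656.3,-83.8,52],C(Z,u(SA))); goal(T,R)
E
```

```text
[653.2 -88.9  66.5] [0.003 0.001 1.   ] [-0.4  0.1 -1.8]
top 177 slope deg [ 2.6 -2.4] z 59.8 circle [array([ 0.2, -1. ]), np.float64(45.0), np.int64(16), np.int64(16)]
side 204 slope deg [-0.  0.] z 57.8 circle [array([-2.5,  0.9]), np.float64(45.2), np.int64(33), np.int64(40)]
clock 30.6 w 25.4 q [-11.  33.  87.  -0.  60. -48.] dpos [  2.3   5.  -15.2] rotvec [ 0.001 -0.002  0.005] rows 1 per row [  2.3   5.  -15.2] [ 0.0013 -0.0023  0.0051]
```

Call:
{"op": "send_rows", "data": {"hand": [18, 18, 18, 18, 18, 18], "delta_pos": [[2.3, 5, 0], [0, 0, -3], [0, 0, -4], [0, 0, -3], [0, 0, -1], [0, 0, 0]], "delta_rot": [[0.001, -0.002, 0.005], [0, 0, 0], [0, 0, 0], [0, 0, 0], [0, 0, 0], [0, 0, 0]]}}

```text
clock: 31.2
position: [695.0, -131.7, 292.6]
tcp_rot: [179.9, 0.3, 127.6]
ft_force: [0.2, -0.6, -1.7]
gripper_width: 0.274
```

```bash
python3 - <<'E'
from goal import *
T,R=tool_for('small.pkl',[656.3,-83.8,52],C(Z,u(SA))); goal(T,R); print(robot.get_obs()['ft_force'].round(1))
E
```

```text
clock 31.2 w 25.2 q [-11.  34.  88.  -0.  59. -48.] dpos [-0.9 -0.8 -5.6] rotvec [ 0.001  0.004 -0.001] rows 1 per row [-0.9 -0.8 -5.6] [ 0.0009  0.0035 -0.001 ]
[ 0.2 -0.6 -1.7]
```

Call:
{"op": "send_rows", "data": {"hand": [18, 18, 18, 18, 18], "delta_pos": [[-0.9, -0.8, -2], [0, 0, -1.5], [0, 0, -1], [0, 0, -0.5], [0, 0, 0]], "delta_rot": [[0, 0.003, 0], [0, 0, 0], [0, 0, 0], [0, 0, 0], [0, 0, 0]]}}

```text
clock: 31.7
position: [694.0, -132.8, 287.2]
tcp_rot: [-180.0, 0.2, 127.6]
ft_force: [0.7, -0.8, -0.8]
gripper_width: 0.277
```

```bash
python3 - <<'E'
from goal import *
T,R=tool_for('small.pkl',[656.3,-83.8,52],C(Z,u(SA))); goal(T,R); print(robot.get_obs()['ft_force'].round(1))
E
```

```text
clock 31.7 w 25.4 q [-11.  34.  88.  -0.  58. -48.] dpos [ 0.   0.4 -0.2] rotvec [ 0.001  0.    -0.001] rows 1 per row [ 0.   0.4 -0.2] [ 0.001   0.0004 -0.0007]
[ 0.7 -0.8 -0.8]
```

Nearly in contact; a last half millimetre, release, and retreat straight up.

Call:
{"op": "send_rows", "data": {"hand": [18, 18, 40, 60, 80, 91.9, 91.9, 91.9], "delta_pos": [[0, 0.3, -0.5], [0, 0, -0.3], [0, 0, 0], [0, 0, 0], [0, 0, 0], [0, 0, 0], [0, 0, 10], [0, 0, 30]], "delta_rot": [[0, 0, 0], [0, 0, 0], [0, 0, 0], [0, 0, 0], [0, 0, 0], [0, 0, 0], [0, 0, 0], [0, 0, 0]]}}

```text
clock: 32.5
position: [692.8, -132.2, 324.1]
tcp_rot: [-179.7, -0.0, 127.6]
ft_force: [-0.1, -0.3, 0.3]
gripper_width: 0.773
```

Call:
{"op": "send_rows", "data": {"hand": [91.9, 91.9, 91.9, 91.9, 91.9, 91.9, 91.9, 91.9], "delta_pos": [[0, 0, 40], [0, 0, 40], [0, -20, 30], [0, -40, 10], [0, -45, 0], [-20, -45, 0], [-20, -45, 0], [-20, -45, 0]], "delta_rot": [[0, 0, 0], [0, 0, 0], [0, 0, 0], [0, 0, 0], [0, 0, 0], [0, 0, 0], [0, 0, 0], [0, 0, 0]]}}

```text
clock: 33.3
position: [633.0, -372.2, 462.5]
tcp_rot: [179.7, 0.6, 128.1]
ft_force: [1.0, 0.5, 0.8]
gripper_width: 1.0
```

```bash
python3 - <<'E'
from goal import *
fitsmall('16',(np.array([656.3,-83.8,52]),C(Z,u(SA))))
fitmed('17',(np.array([656.2,-84,86]),C(-Z,u(-115))))
W={n:cloud(n,np.load(f'pics/{n}17.npy')).reshape(-1,3) for n in('top','side')}; W0={n:cloud(n,np.load(f'pics/{n}0.npy')).reshape(-1,3) for n in('top','side')}
for k,c,z in (('beaker',(707,174),(60,70)),('teat',(682,-373),(20,60)),('jar',(439,-100),(71,80))):
    for n in W:
        f=lambda w:w[(np.hypot(*(w[:,:2]-c).T)<60)&(w[:,2]>z[0])&(w[:,2]<z[1])]
        a,b=f(W0[n]),f(W[n]); print(k,n,len(a),len(b),a[:,:2].mean(0).round(1),b[:,:2].mean(0).round(1))
a=cv2.imread('pics/side17.png')[150:330,180:420]; b=cv2.imread('pics/top17.png')[80:330,180:520]
cv2.imwrite('pics/crop5.png',np.hstack([cv2.resize(a,(400,300)),cv2.resize(b,(400,300))]))
E
```

```text
top 582 slope deg [-0.4  0.1] z 58.1 circle [array([ 0.6, -1.8]), np.float64(45.4), np.int64(37), np.int64(43)]
side 233 slope deg [ 0.1 -0.1] z 58.1 circle [array([-2.2, -0.3]), np.float64(44.8), np.int64(32), np.int64(40)]
top 1074 face slope deg [-0.1 -0. ] z -4.2
   circle (cover frame) [array([-0.4, -0.3]), np.float64(71.2), np.int64(46), np.int64(54)]
side 285 face slope deg [-0.2  0.2] z -4.9
   circle (cover frame) [array([-3.3,  1. ]), np.float64(71.1), np.int64(36), np.int64(44)]
beaker top 196 200 [706.8 174.9] [707.7 174.9]
beaker side 150 152 [707.1 174.1] [707.4 174.3]
teat top 329 338 [ 679.4 -373.1] [ 679.4 -373.2]
teat side 99 102 [ 679.4 -367.1] [ 679.8 -366. ]
jar top 479 479 [ 440.2 -100.7] [ 440.3 -100.7]
jar side 163 166 [440.2 -97. ] [440.1 -97. ]
```

View pics/crop5.png

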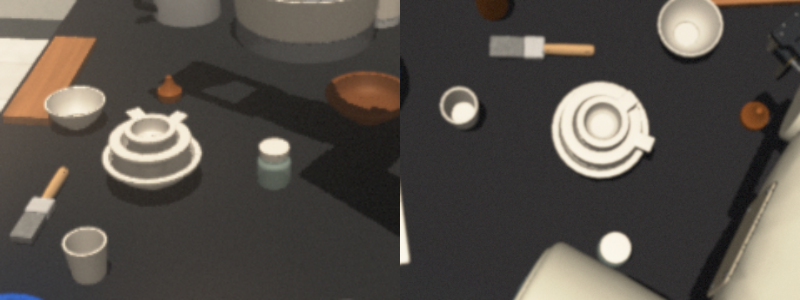

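Call:
{"op": "send_rows", "data": {"hand": [91.9, 91.9, 91.9], "delta_pos": [[0, 0, 0], [0, 0, 0], [0, 0, 0]], "delta_rot": [[0, 0, 0], [0, 0, 0], [0, 0, 0]]}}

```text
clock: 33.8
position: [634.7, -368.4, 462.7]
tcp_rot: [179.7, 0.5, 128.2]
ft_force: [0.4, 0.3, -0.5]
gripper_width: 1.0
```

```bash
python3 -c "
from plant import robot
print(robot.job_done())"
```

```text
the job is handed in; nothing more can be done
None
```

The three covers are stacked inverted, each cupped in the next, and the job is handed in at about 34 s of the 72 s allowed.

I gripped the medium cover by its knob, stood it on edge in the stand with the tab up and let go. I then took it by the tab, turned it hollow side up and set it in the large cover. The small cover went in last, held by its tab.

**Last checks:**
- **Medium cover:** level within about 0.2° and about 0.5 mm from the large cover's centre, from the top camera.
- **Small cover:** level within about 0.4° and about 2 mm off the medium cover's centre.
- **Bystanders:** the beaker, teat and jar are where they were, within measuring noise of about 1 mm.

**Disagreements and slips:**
- **Side camera:** it put the rim centres 2–3 mm further towards +y than the top camera. It had already done so before release, so I took it as a viewing bias.
- **Knob grasp:** I released my first vertical grip on the knob before lifting, because the arm would have come too close to the large cover. I took it again tilted by 35°.
- **In the stand:** the cover leaned about 4.5° against the posts, and I allowed for that when I gripped the tab.

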